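# Build up a bayonet filter tower

## Robot

A 6-joint arm with a two-finger parallel gripper is mounted at the origin on the work surface; the furniture and walls round the work are solid. World frame = base frame: x ahead of the robot, y to its left, z up, the work surface at z = 0. Lengths are in m, angles in rad, forces in N, time in s.
With the tool pointing down it reaches from about 0.325 to 0.85 m from the base axis. Payload 4.4 kg.
Tool frame: the origin (TCP) lies at the very end of the fingers, on their centre line; the grasp point (between the pads) lies behind it (r.hold_point_z is the x of the grasp point in the tool frame, in m); x points along the fingers, y is the direction in which the jaws open and shut, and the axes are right-handed (so a half turn about x gives the same grasp; the last joint's range is limited). The gripper opens to 94 mm and grips with 3 to 60 N. Pads are 16 mm wide; open, the fingers measure 119 mm over their backs; the gripper's body (75 mm by 177 mm) begins 78 mm behind the grasp point.
Start: joints at [-1.486, 0.207, 1.542, -0, 1.393, -0.15], TCP at [0.134, -0.559, 0.205] pointing down, gripper open.
Joint ranges: [-2.73, 2.73], [-0.86, 2.22], [0.23, 2.46], [-1.11, 4.25], [0.08, 2.63], [-2.82, 2.82]. Speed limits (rad/s): [2.79, 2.79, 3.14, 3.14, 3.14, 3.14].

## Interface

Orientations are given as a rotation vector (axis times angle).
In Python, from plant import r, vision gives the robot as it stands.
- The arm moves only by the tool send_rows, never from a script. Its argument "commands" is text: rows parted by semicolons, each of 7 numbers parted by spaces: the shift along the tool's x, y, z normalised to -1 to 1, where 1 is 150 mm, then the turn, a rotation vector about the tool's x, y, z normalised to -1 to 1, where 1 is 0.5 rad, then the opening, from -1 (shut) to 1 (fully open), so that 0 is half open. A call has 1 to 20 rows; each row is the pose to reach, as a shift and turn from the pose commanded when the call began, along the tool's axes at that moment; what a row does not reach only later rows make up. A row lasts 1/8 s, in which the tool goes at most 62.5 mm and 10.7 degrees, less where a joint would pass 70% of its speed; a pose out of reach is approached as far as the arm can. A call with a number of a shift or a turn outside -1 to 1 is refused whole. A call with a gripper value outside its range is refused whole. The fingers move at their own pace and stop on an object; "grip_force" is the grip in N (left out, the last holds). Time passes only in rows, so rows that repeat a pose let the fingers close. It gives the time, the measured TCP pose, the force and the opening at its end, in the units of the state.
- r.get_obs(): the state, without advancing time (a new reading comes with each control period).
- vision.read_camera(name): name is "side" or "top"; returns a dict with "frame" (400x640x3 uint8, red, green, blue), "mtx" (3x3 intrinsics, pixels), "cam_to_world" (4x4, takes a point from camera to world coordinates). Camera axes: x right, y up, looking along -z (the intrinsics and any distortion apply to the point x, -y, -z); pixel columns grow to the right and rows downward; lengths in m; the calibration is good to about 2 mm. A picture is of the moment at which its call begins. There is no depth.
- r.hand_in(): hands the job in, once; it reports no verdict.
The state is a dict: "t": time; "qpos": joint angles; "dq": joint speeds; "tau": joint torques, N m; "ee_pos": TCP position; "eef_rot": TCP orientation; "wrist_force": force on the tool from outside, world axes, zero at the start; "moment": the same for the moment, N m; "grip_width": finger opening in m.
Only numpy, scipy, OpenCV 4.12 (cv2) and the standard library are available. Lean on these libraries where they do the work, as an engineer would, in place of code of your own. Each camera call takes 0.05 s, during which the arm holds its last target.

## Task

Build up the white filter tower on its grey base: take the section from the sloping drain stand, set it upright on the base and lock it with its clockwise quarter turn, then set the winged cap on it and lock it the same way, so that both sit fully home with grip faces and wing in line with the base's grip faces. Leave the tower standing free and do not shift the other things on the bench.

Things in the scene. Friction and masses are not known exactly. Their poses are not given: they have to be found in the camera images.
- base_seat (a point): Fixed grey base: square 84 mm foot 8 mm high, then a round body 50 mm across; this point is the centre of its top shoulder, 30 mm above the bench. z up. Two raised flat grip faces on its +y and -y sides, 55 mm across. Yaw varies; a half turn changes nothing.
- base_spigot (a point): Centre of the top of the spigot on the base's shoulder: 26 mm in diameter, 12.5 mm high, top edge bevelled. Two round steel pins stick out of its +y and -y sides, the male half of the bayonet: 6 mm thick, reaching 19.5 mm from the axis, from 5.5 to 11.5 mm above the shoulder. Axes as base_seat.
- section_mid (a point): Section, loose: white, round, 50 mm across, 46 mm high plus an 12.5 mm spigot, 60 to 130 g. Point on its axis, 28 mm above its lower rim; z along the axis to the spigot. Grip it on the two flat faces on its +y and -y sides, 55 mm across, 24 mm wide, full height. At the start its axis leans 32 degrees to the front of the drain stand. A half turn changes nothing.
- section_rim (a point): Centre of the section's open lower rim, the female half (2.5 mm play). It sinks over a male half only with its yaw 80 (+-7) degrees anticlockwise from above of the male half's; else it stays about 11 mm high on the pins. Rim on the shoulder, 80 degrees clockwise turns it locked, axes in line with the part below; a stop follows within 8 degrees. No spring, little friction.
- section_top (a point): Centre of the section's upper shoulder, 46 mm above its rim. On it stands the same spigot as on the base, with the two pins on the section's own +y and -y sides. Axes as section_mid.
- cap_grip (a point): Cap, loose, upright on the bench: white round skirt 50 mm across, 21 mm high, with a wing on top, 40 mm long (along x), 12 mm thick (along y), up to 52 mm above the rim; 40 to 90 g. Point on the axis in the wing, 42 mm above the rim; z up. Grip the wing, closing along y. Any yaw; a half turn changes nothing. Small things stand off both ends of the wing.
- cap_rim (a point): Centre of the cap's open lower rim: the same female half as the section's, with the same entry (yaw 80 degrees anticlockwise of the section's below) and the same 80 degree clockwise turn to lock, wing then along the section's x.
- drain_stand: Fixed steel drain stand, sloping plate 100 x 96 mm, low edge 10 mm and high edge 65 mm above the bench; origin on the bench under its centre; the slope faces its own -x. Two pins 10 mm high hold the section's rim on the low side.
- vial_2: Bystander: closed vial, 25 mm in diameter, 65 mm high, near one end of the cap's wing. Origin at the centre of its underside.
- stopper: Bystander: tapered stopper, 36 mm in diameter, 26 mm high, near the other end of the cap's wing. Origin at the centre of its underside.
- vial_1: Bystander: closed vial, 25 mm in diameter, 65 mm high. Origin at the centre of its underside.
- measuring_cylinder: Bystander: slender measuring cylinder, foot 58 mm, 161 mm high, behind the base. Origin at the centre of its underside.
- left_bottle_1: Bystander: bottle, 64 mm in diameter, 144 mm high. Origin at the centre of its underside.
- left_bottle_2: Bystander: bottle, 60 mm in diameter, 123 mm high. Origin at the centre of its underside.
- timer_box: Bystander: white box, 75 x 90 x 50 mm. Origin at the centre of its underside.
- timer: Bystander: flat bench timer, 62 x 62 x 22 mm.
Things that resemble listed ones, but are neither listed nor needed, are in the scene too. What is shaped like the part that bears base_seat but pink or purple is not meant.

How it is judged:
On the way:
1. the section is seated and locked on the base (horizontal distance between section_mid and base_seat below 0.005 m and z of section_mid in the frame of base_seat below 0.031 m and angle between section_mid's own z axis and vertical below 0.08 rad and angle between the x axis of section_mid and the x axis of base_seat, either way round below 0.26 rad), for 0.3 s.
At the end, for the whole second after the job is handed in: The section stands upright on the base and the cap on the section, each seated to within 3 mm, centred to 5 mm and turned to within 15 degrees of in line with the part below; both at rest and let go, and no bystander shifted by more than 40 mm (horizontal distance between section_mid and base_seat below 0.005 m and z of section_mid in the frame of base_seat below 0.031 m and angle between each of section_mid, cap_grip's own z axis and vertical below 0.06 rad and angle between the x axis of section_mid and the x axis of base_seat, either way round below 0.26 rad and horizontal distance between cap_grip and section_mid below 0.005 m and z of cap_grip in the frame of section_mid between 0.056 and 0.063 m and angle between the x axis of cap_grip and the x axis of section_mid, either way round below 0.26 rad and linear speed of each of section, cap below 0.02 m/s); the robot touches nothing.
It fails at once if a bystander was shifted by more than 40 mm or knocked over (distance of any of vial_2, stopper, vial_1, measuring_cylinder, left_bottle_1, left_bottle_2, timer_box, timer from where it was at the start of the episode above 0.04 m or angle between any of vial_2, vial_1, stopper, measuring_cylinder, left_bottle_1, left_bottle_2's own z axis and vertical above 0.7 rad).
It also fails if it takes over 64 s, if anything falls off the work surface, if the arm or the gripper's body presses on something with over 40 N, if the wrist force passes 120 N, or if a joint passes its speed limit or range.

## Working session

There is one attempt and no reset: what is moved stays moved. The work goes in short steps, Python scripts to look and compute and a tool call to move; the robot and the scene stay as the last step left them, time stands still between calls to the robot, and variables do not carry over. Pictures are saved under pics/ and viewed, and the job is handed in when it is done.

Besides the shell and the picture viewer there is one more tool, called by a JSON object that holds its "op" and its "data". send_rows: Moves the arm, as the interface text tells. Its arguments: {"type":"object","properties":{"commands":{"type":"string"},"grip_force":{"type":"number"}},"required":["commands"]}

```bash
ls; mkdir -p pics; python3 - <<'E'
from plant import r, vision
import cv2, numpy as np
print(r.get_obs(), r.hold_point_z)
for n in ("side","top"):
    d=vision.read_camera(n)
    print(n,d["mtx"],d["cam_to_world"],[k for k in d])
    cv2.imwrite(f"pics/{n}0.png",d["frame"][:,:,::-1])
    np.savez(f"pics/{n}0.npz",**{k:d[k] for k in("frame","mtx","cam_to_world")})
E
```

```text
pics
{'t': 0.0, 'qpos': array([-1.48551391e+00,  2.07417588e-01,  1.54290564e+00,  1.31243658e-05,
        1.39351685e+00, -1.50515270e-01]), 'dq': array([ 0.0017142 , -0.0010231 , -0.00074888, -0.00028849, -0.00020028,
        0.00026136]), 'tau': array([-1.68257116e-04, -3.70878804e+01, -2.81415832e+01,  6.98776986e-02,
        3.62032524e-02, -1.74580050e-04]), 'ee_pos': array([ 0.13424721, -0.55829317,  0.20431511]), 'eef_rot': array([ 2.09741458,  0.25079321, -2.09723253]), 'wrist_force': array([ 0.27210378, -0.43271435,  0.33998018]), 'moment': array([-0.00892875, -0.02135003,  0.02788965]), 'grip_width': 0.09414111993812224} -0.0188
side [[397.80991611   0.         320.75966187]
 [  0.         397.80991611 200.71425799]
 [  0.           0.           1.        ]] [[ 0.88300441  0.27237167 -0.38225239  0.13484818]
 [-0.46927148  0.49607509 -0.73054348 -0.78891081]
 [-0.00935346  0.82445326  0.56585275  0.73525782]
 [ 0.          0.          0.          1.        ]] ['frame', 'mtx', 'cam_to_world']
top [[393.75596668   0.         322.01119125]
 [  0.         393.75596668 194.90918356]
 [  0.           0.           1.        ]] [[-0.01035954  0.98898385 -0.14766048  0.40239906]
 [-0.99993335 -0.00949326  0.00657029  0.0270444 ]
 [ 0.00509613  0.1477187   0.98901629  1.19652166]
 [ 0.          0.          0.          1.        ]] ['frame', 'mtx', 'cam_to_world']
```

View pics/side0.png

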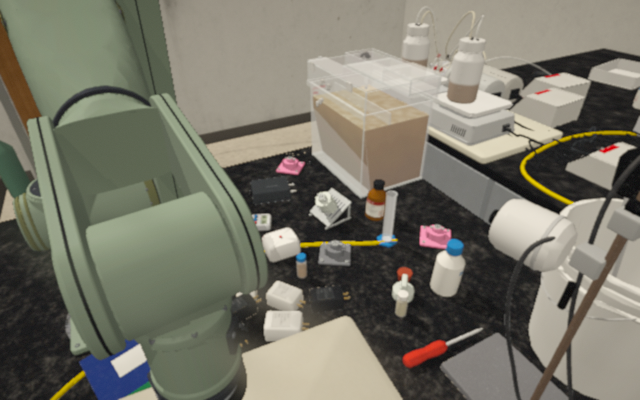

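View pics/top0.png

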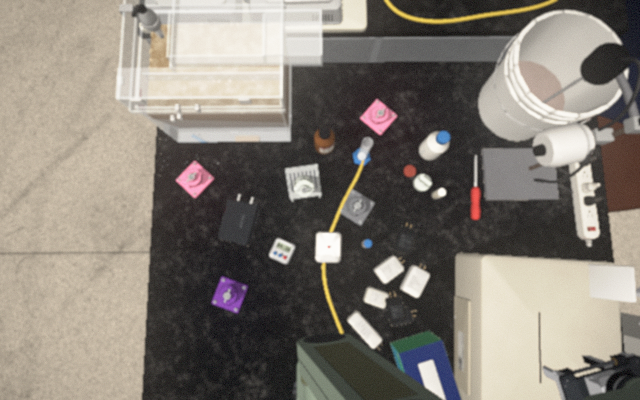

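The side view shows the base at about (336,252), the section on its stand at (327,207) and the cap at (403,293). In the top view they are at (357,207), (304,182) and (422,183). I'll zoom in on them.

```bash
cat > h.py <<'E'
import numpy as np, cv2
def load(n,i=0): return dict(np.load(f"pics/{n}{i}.npz"))
def snap(n,i):
    from plant import vision
    d=vision.read_camera(n); np.savez(f"pics/{n}{i}.npz",**{k:d[k] for k in("frame","mtx","cam_to_world")}); return d
def ray(d,u,v):
    K=d["mtx"];T=d["cam_to_world"]
    c=np.array([(u-K[0,2])/K[0,0],-(v-K[1,2])/K[1,1],-1.]); return T[:3,3],T[:3,:3]@c
def onz(d,u,v,z):
    o,w=ray(d,u,v); return o+w*(z-o[2])/w[2]
def proj(d,P):
    K=d["mtx"];T=d["cam_to_world"]; c=(np.atleast_2d(P)-T[:3,3])@T[:3,:3]
    return np.c_[K[0,0]*c[:,0]/-c[:,2]+K[0,2], -K[1,1]*c[:,1]/-c[:,2]*1+K[1,2]]
def tri(d1,p1,d2,p2):
    A=[];b=[]
    for d,p in((d1,p1),(d2,p2)):
        o,w=ray(d,*p); w=w/np.linalg.norm(w); M=np.eye(3)-np.outer(w,w); A.append(M); b.append(M@o)
    x=np.linalg.lstsq(np.vstack(A),np.hstack(b),rcond=None)[0]; return x
def crop(d,u0,v0,u1,v1,k,fn):
    im=d["frame"][v0:v1,u0:u1,::-1]; im=cv2.resize(im,None,fx=k,fy=k,interpolation=cv2.INTER_CUBIC); cv2.imwrite("pics/"+fn,im)
E
python3 - <<'E'
from h import *
t=load("top");s=load("side")
crop(t,270,150,470,270,4,"tc1.png")
crop(s,250,170,490,340,3,"sc1.png")
E
```

```text
(no output)
```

View pics/tc1.png

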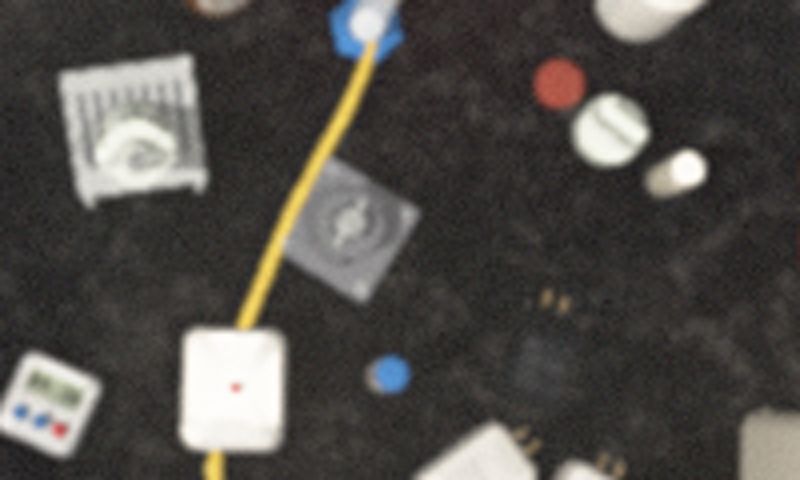

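View pics/sc1.png

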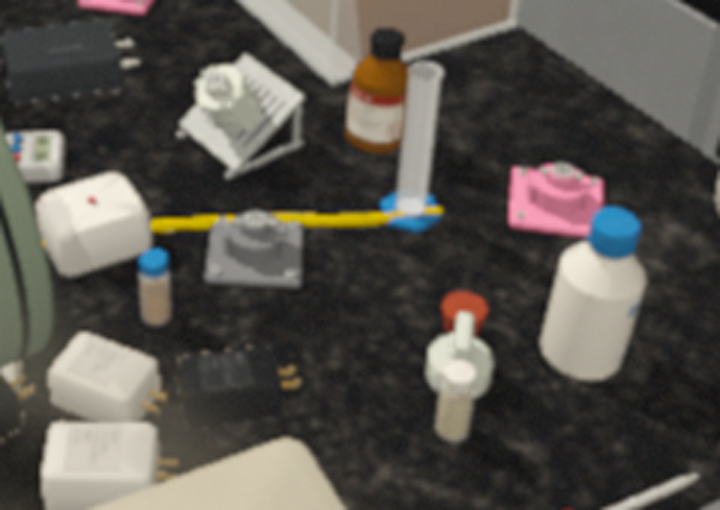

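```bash
python3 - <<'E'
from h import *
t=load("top");s=load("side")
crop(t,335,180,385,230,12,"tb.png")
crop(s,310,230,360,270,14,"sb.png")
crop(t,280,160,330,205,13,"tst.png")
crop(s,300,180,360,235,12,"sst.png")
crop(t,398,160,453,205,13,"tcap.png")
crop(s,380,260,430,325,9,"scap.png")
E
```

```text
(no output)
```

View pics/tb.png

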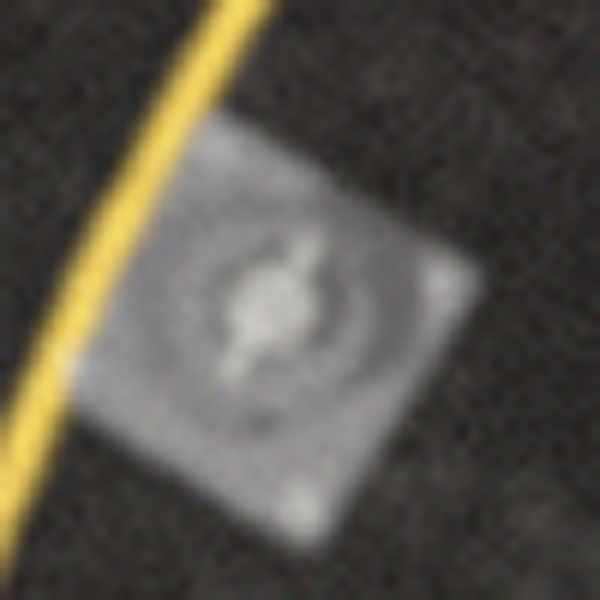

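View pics/sb.png

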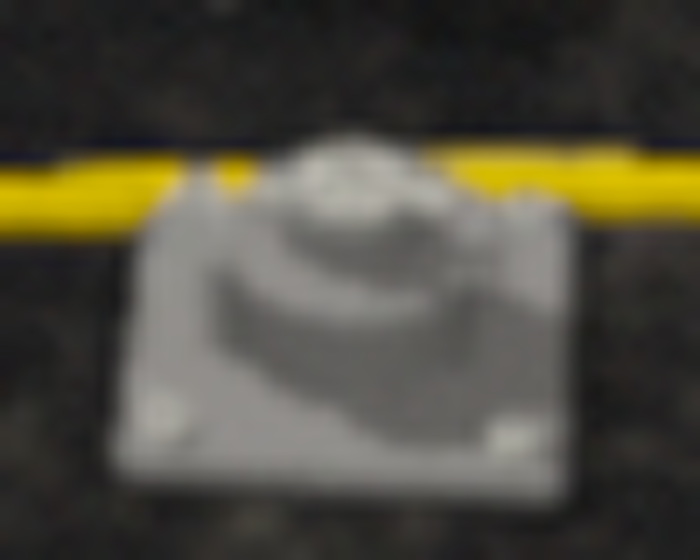

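View pics/tst.png

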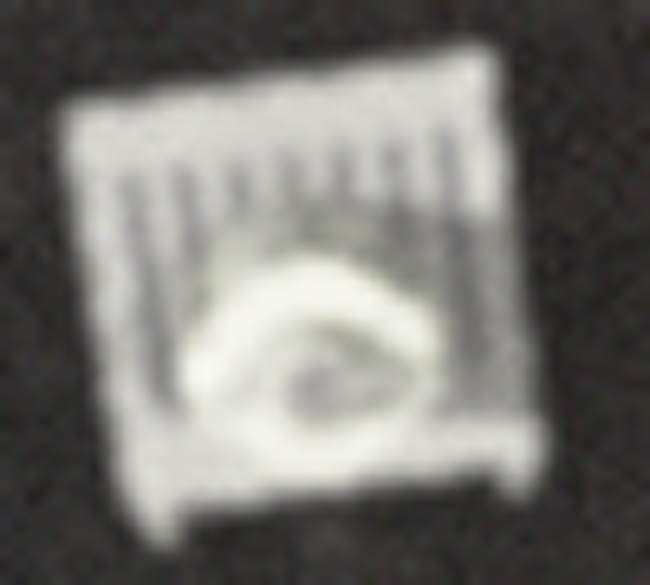

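View pics/sst.png

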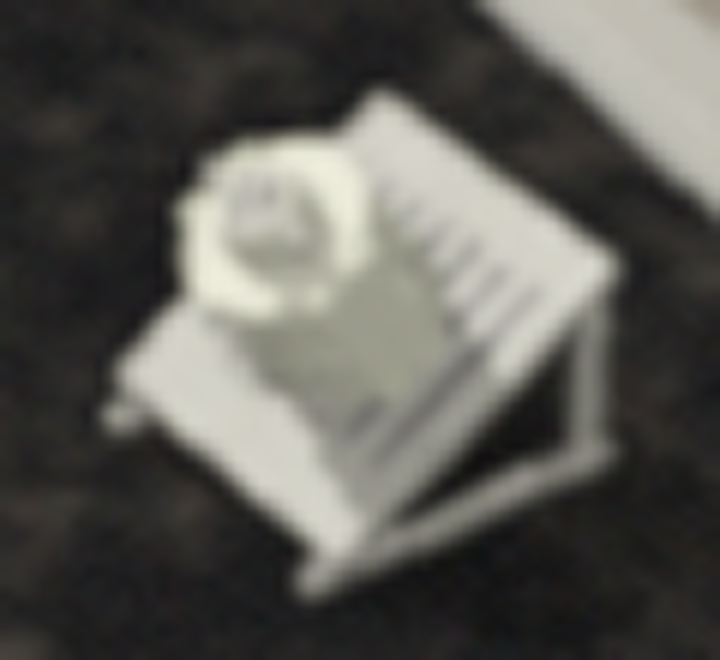

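View pics/tcap.png

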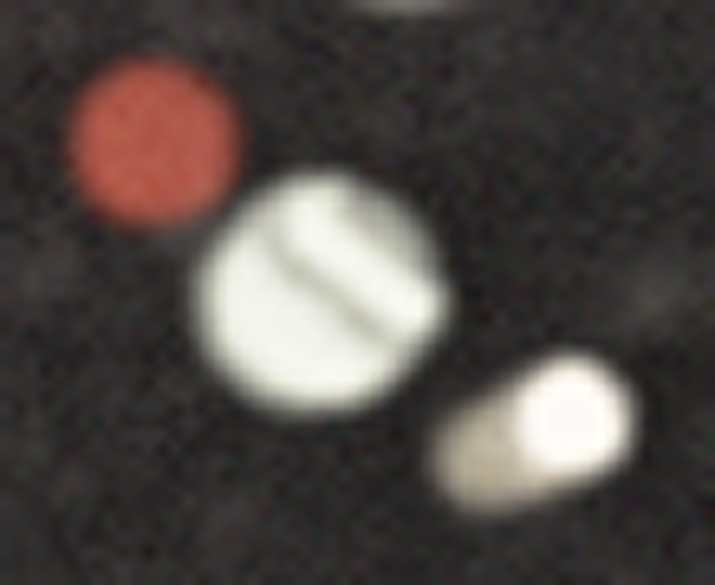

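View pics/scap.png

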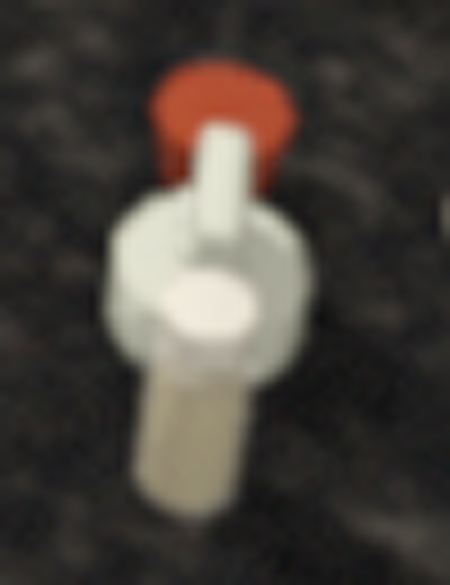

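```bash
python3 - <<'E'
from h import *
t=load("top");s=load("side")
def ce(d,u0,v0,u1,v1,k,fn,lo,hi):
    im=d["frame"][v0:v1,u0:u1,::-1].astype(float); im=np.clip((im-lo)/(hi-lo)*255,0,255).astype(np.uint8)
    cv2.imwrite("pics/"+fn,cv2.resize(im,None,fx=k,fy=k,interpolation=cv2.INTER_CUBIC))
ce(t,290,172,320,202,20,"tst2.png",120,255)
ce(s,310,185,342,217,18,"sst2.png",120,255)
E
```

```text
(no output)
```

View pics/tst2.png

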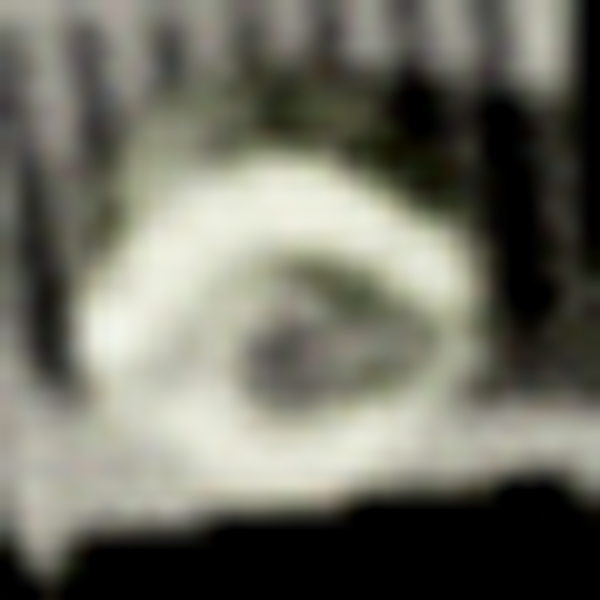

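View pics/sst2.png

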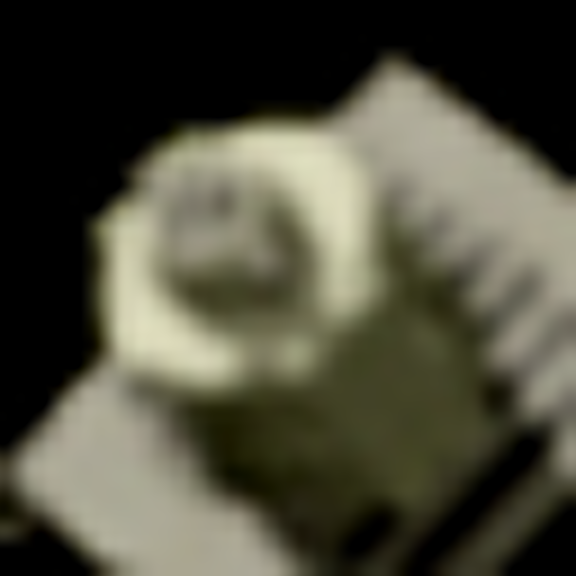

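```bash
python3 - <<'E'
from h import *
np.set_printoptions(precision=4,suppress=True)
t=load("top");s=load("side")
def f(U,V,k,u0,v0): return ((U+.5)/k-.5+u0,(V+.5)/k-.5+v0)
tb=lambda U,V:f(U,V,12,335,180); sb=lambda U,V:f(U,V,14,310,230)
print("base corners", [onz(t,*tb(*p),.008) for p in((215,105),(485,275),(315,550))], )
print("side low corners",[onz(s,*sb(*p),.0) for p in((115,485),(565,500))])
print("spig top",onz(t,*tb(270,305),.0425), "side",onz(s,*sb(355,180),.0425), tri(t,tb(270,305),s,sb(355,180)))
p=[onz(t,*tb(*q),.0415)for q in((312,235),(232,380))]; d=p[0]-p[1]; print("pin dir",np.degrees(np.arctan2(d[1],d[0])))
ts=lambda U,V:f(U,V,13,280,160); ss=lambda U,V:f(U,V,12,300,180)
c={}
c['HL']=(onz(t,*ts(65,100),.065),onz(s,*ss(380,90),.065))
c['HR']=(onz(t,*ts(492,42),.065),onz(s,*ss(618,262),.065))
c['LL']=(onz(t,*ts(125,520),.01),onz(s,*ss(115,370),.01))
c['LR']=(onz(t,*ts(545,440),.01),onz(s,*ss(345,565),.01))
for k,v in c.items(): print(k,*v)
# shoulder
s2=lambda U,V:f(U,V,18,310,185); t2=lambda U,V:f(U,V,20,290,172)
print("sh", tri(t,t2(285,330),s,s2(237,258)))
tc=lambda U,V:f(U,V,13,398,160); sc=lambda U,V:f(U,V,9,380,260)
w=[onz(t,*tc(*q),.052) for q in((300,210),(420,320))]; d=w[1]-w[0]; print("wing",w,np.degrees(np.arctan2(d[1],d[0])))
E
```

```text
base corners [array([ 0.5994, -0.0743,  0.008 ]), array([ 0.5551, -0.1418,  0.008 ]), array([ 0.4857, -0.0969,  0.008 ])]
side low corners [array([ 0.485 , -0.0983,  0.    ]), array([ 0.5577, -0.1425,  0.    ])]
spig top [ 0.5437 -0.0838  0.0425] side [ 0.5437 -0.0862  0.0425] [ 0.5444 -0.0841  0.0405]
pin dir -29.888900939641115
HL [0.6545 0.1287 0.065 ] [0.6519 0.1275 0.065 ]
HR [0.667  0.0321 0.065 ] [0.6648 0.0301 0.065 ]
LL [0.5663 0.1192 0.01  ] [0.5681 0.1179 0.01  ]
LR [0.5843 0.0208 0.01  ] [0.581  0.0178 0.01  ]
sh [0.5912 0.0719 0.0731]
wing [array([ 0.6281, -0.2734,  0.052 ]), array([ 0.6024, -0.2996,  0.052 ])] -134.56580932588525
```

```bash
python3 - <<'E'
from h import *
np.set_printoptions(precision=4,suppress=True)
t=load("top");s=load("side")
def f(U,V,k,u0,v0): return ((U+.5)/k-.5+u0,(V+.5)/k-.5+v0)
a=np.radians(8.3); l=np.radians(32)
n=np.array([-np.sin(l)*np.cos(a),-np.sin(l)*np.sin(a),np.cos(l)])
y=np.array([-np.sin(a),np.cos(a),0]); x=np.cross(y,n)
sh=np.array([.591,.072,.0731])
def onp(d,p):
    o,w=ray(d,*p); return o+w*(((sh-o)@n)/(w@n))
def loc(d,p): q=onp(d,p)-sh; return np.array([q@x,q@y])
# rectify shoulder plane for viewing, 1px=.1mm
for d,nm in((s,"rs"),(t,"rt")):
    g=np.linspace(.04,-.04,500)  # rows: x up ; cols: y left
    X,Y=np.meshgrid(g,g,indexing='ij')
    P=sh+X[...,None]*x+Y[...,None]*y
    uv=proj(d,P.reshape(-1,3)).reshape(500,500,2).astype(np.float32)
    im=cv2.remap(d["frame"],uv[...,0],uv[...,1],cv2.INTER_CUBIC)
    cv2.circle(im,(250,250),int(.025/.08*500),(255,0,0),1)
    cv2.imwrite(f"pics/{nm}.png",im[:,:,::-1])
a=cv2.imread("pics/rs.png");b=cv2.imread("pics/rt.png"); cv2.imwrite("pics/r2.png",cv2.resize(np.hstack([a,b]),(800,400)))
E
```

```text
(no output)
```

View pics/r2.png

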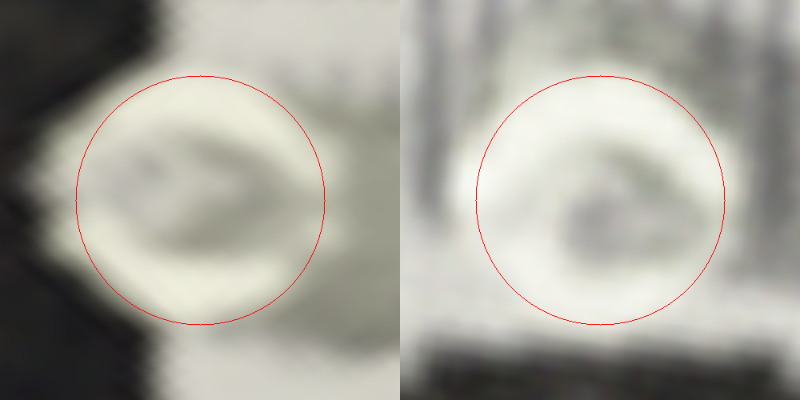

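```bash
python3 - <<'E'
from h import *
from scipy.spatial.transform import Rotation as R
print(R.from_rotvec([2.09741458,  0.25079321, -2.09723253]).as_matrix())
t=load("top");s=load("side")
crop(t,340,125,400,180,12,"tcy.png")
crop(s,365,180,410,255,8,"scy.png")
E
```

```text
[[-1.78561455e-04  2.33616215e-01 -9.72328870e-01]
 [ 2.24034778e-03 -9.72326352e-01 -2.33616021e-01]
 [-9.99997474e-01 -2.22006965e-03 -3.49761560e-04]]
```

View pics/tcy.png

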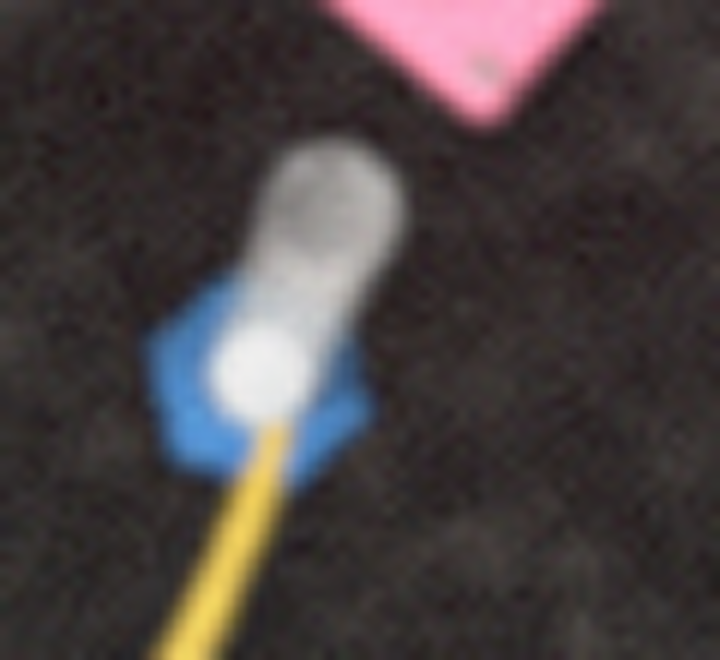

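View pics/scy.png

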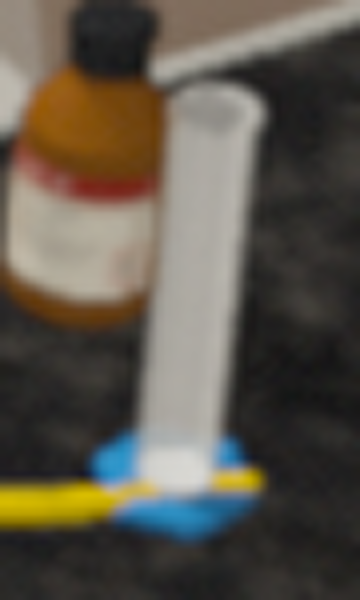

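```bash
python3 - <<'E'
from h import *
np.set_printoptions(precision=4,suppress=True)
t=load("top");s=load("side")
def f(U,V,k,u0,v0): return ((U+.5)/k-.5+u0,(V+.5)/k-.5+v0)
tc=lambda U,V:f(U,V,12,340,125)
print("foot",onz(t,*tc(258,378),.008),"top",onz(t,*tc(335,205),.161), onz(s,*f(218,110,8,365,180),.161))
b=np.array([.5435,-.085]); c=onz(t,*tc(335,205),.161)[:2]; print(np.linalg.norm(c-b),np.degrees(np.arctan2(*(c-b)[::-1])))
print("brown cap", onz(t,324,135,.12), onz(t,434,143,.13), "timer box", onz(t,327.5,247,.05))
print("cap skirt top", onz(t,*f(322,300,13,398,160),.021),"vial2",onz(t,*f(577,415,13,398,160),.065),"stopper",onz(t,*f(155,145,13,398,160),.026))
print("stand front objs vial1",onz(t,367.5,243.5,.065))
E
```

```text
foot [ 0.7005 -0.1031  0.008 ] top [ 0.7021 -0.1048  0.161 ] [ 0.7017 -0.1067  0.161 ]
0.15983825751141154 -7.101736471984163
brown cap [0.7344 0.0125 0.12  ] [ 0.7055 -0.2949  0.13  ] timer box [0.4214 0.0052 0.05  ]
cap skirt top [ 0.6127 -0.2857  0.021 ] vial2 [ 0.5781 -0.33    0.065 ] stopper [ 0.649  -0.2471  0.026 ]
stand front objs vial1 [ 0.4298 -0.1089  0.065 ]
```

```bash
python3 - <<'E'
from h import *
t=load("top");s=load("side")
crop(t,405,120,460,170,14,"twb.png")
crop(s,425,230,475,305,8,"swb.png")
E
```

```text
(no output)
```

View pics/twb.png

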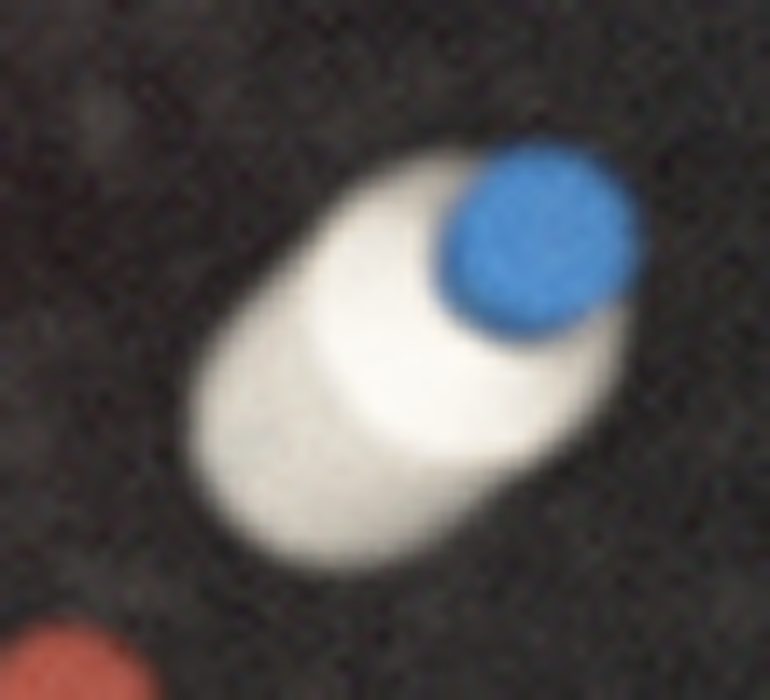

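View pics/swb.png

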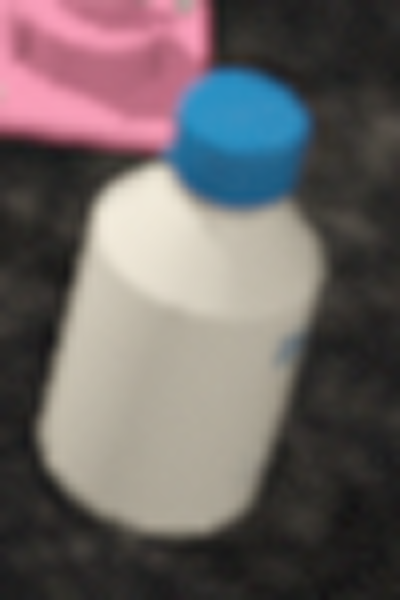

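```bash
python3 - <<'E'
from h import *
np.set_printoptions(precision=4,suppress=True)
t=load("top");s=load("side")
def f(U,V,k,u0,v0): return ((U+.5)/k-.5+u0,(V+.5)/k-.5+v0)
print(tri(t,f(545,240,14,405,120),s,f(245,112,8,425,230)))
print(tri(t,(324,135),s,(378,186)))
# wing lines
tc=lambda U,V:f(U,V,13,398,160)
sc=lambda U,V:f(U,V,9,380,260)
for q in(((262,235),(400,350),.021),((335,195),(450,300),.052),((283,230),(405,335),.052)):
    a=onz(t,*tc(*q[0]),q[2]);b=onz(t,*tc(*q[1]),q[2]); print(a,b,np.degrees(np.arctan2(*(a-b)[1::-1])))
# side wing top ends
a=onz(s,*sc(228,128),.052);b=onz(s,*sc(222,235),.052);print(a,b,np.degrees(np.arctan2(*(a-b)[1::-1])))
# skirt: top image ellipse centre
import cv2
g=t["frame"][160:205,398:453].astype(int); m=((g.min(2)>130)).astype(np.uint8)
n,l,st,ce=cv2.connectedComponentsWithStats(m); print(st,ce)
E
```

```text
[ 0.7217 -0.3199  0.1406]
[0.7415 0.0111 0.1053]
[ 0.6283 -0.2724  0.021 ] [ 0.6007 -0.3034  0.021 ] 48.29627874149465
[ 0.6315 -0.2816  0.052 ] [ 0.6069 -0.3066  0.052 ] 45.51224526154979
[ 0.6235 -0.2693  0.052 ] [ 0.5989 -0.296   0.052 ] 47.32912930316169
[ 0.6278 -0.2758  0.052 ] [ 0.6027 -0.3056  0.052 ] 49.908606000169705
[[   0    0   55   45 2141]
 [  15   14   19   17  238]
 [  35   28   13   10   96]] [[26.6871 21.4844]
 [23.9916 22.2941]
 [41.4375 32.7708]]
```

```bash
cat >> h.py <<'E'
from scipy.spatial.transform import Rotation as Rot
def pose():
    from plant import r
    o=r.get_obs(); return o["ee_pos"],Rot.from_rotvec(o["eef_rot"]).as_matrix(),o
def down(yaw):  # tool y at yaw (deg)
    a=np.radians(yaw); x=np.array([0,0,-1.]); y=np.array([np.cos(a),np.sin(a),0]); return np.c_[x,y,np.cross(x,y)]
def step(p,R,tp,tR):
    """normalised row from pose to target"""
    return np.r_[R.T@(np.asarray(tp)-p)/.15, Rot.from_matrix(R.T@tR).as_rotvec()/.5]
def plan(p,R,wps):
    for tp,tR in wps:
        tp=np.asarray(tp); v=step(p,R,tp,tR); print(np.round(v,3)); p,R=tp,tR
E
python3 - <<'E'
from h import *
p,R,o=pose()
P0=np.array([.134,-.558,.30]);P1=np.array([.562,.068,.28])
y0=-76.5;
w=[]
for i in range(1,8):
    k=i/7; w.append((np.array([*(P0+(P1-P0)*k)]),down(y0+k*(98.3-y0))))
plan(p,R,w)
E
```

```text
[-0.617 -0.488 -0.535 -0.871 -0.001  0.004]
[ 0.019 -0.213 -0.69  -0.872  0.     0.   ]
[ 0.019  0.098 -0.716 -0.872  0.     0.   ]
[ 0.019  0.391 -0.607 -0.872  0.     0.   ]
[ 0.019  0.611 -0.385 -0.872  0.     0.   ]
[ 0.019  0.716 -0.092 -0.872  0.     0.   ]
[ 0.019  0.688  0.219 -0.872  0.     0.   ]
```

{"op": "send_rows", "data": {"commands": "-0.617 0 0 0 0 0 1; -0.617 -0.2 -0.2 -0.4 0 0 1; -0.617 -0.49 -0.53 -0.87 0 0 1; -0.617 -0.49 -0.53 -0.87 0 0 1"}}

```text
t: 0.6
ee_pos: [0.1963, -0.4662, 0.2983]
eef_rot: [1.831, 0.645, -1.83]
wrist_force: [-0.2, -0.0, -0.4]
grip_width: 0.0939
```

{"op": "send_rows", "data": {"commands": "0.02 -0.21 -0.69 -0.87 0 0 1; 0.02 -0.21 -0.69 -0.87 0 0 1; 0.02 -0.21 -0.69 -0.87 0 0 1"}}

```text
t: 0.98
ee_pos: [0.2573, -0.3773, 0.2946]
eef_rot: [1.539, 0.958, -1.538]
wrist_force: [0.5, -0.5, -0.2]
grip_width: 0.0937
```

{"op": "send_rows", "data": {"commands": "0.02 0.1 -0.72 -0.87 0 0 1; 0.02 0.1 -0.72 -0.87 0 0 1; 0.02 0.1 -0.72 -0.87 0 0 1"}}

```text
t: 1.35
ee_pos: [0.3189, -0.2875, 0.2915]
eef_rot: [1.227, 1.199, -1.225]
wrist_force: [-0.1, -0.8, -0.8]
grip_width: 0.094
```

{"op": "send_rows", "data": {"commands": "0.02 0.39 -0.61 -0.87 0 0 1; 0.02 0.39 -0.61 -0.87 0 0 1; 0.02 0.39 -0.61 -0.87 0 0 1"}}

```text
t: 1.72
ee_pos: [0.3799, -0.1978, 0.2884]
eef_rot: [0.901, 1.378, -0.899]
wrist_force: [0.3, -0.9, -1.0]
grip_width: 0.0939
```

{"op": "send_rows", "data": {"commands": "0.02 0.61 -0.39 -0.87 0 0 1; 0.02 0.61 -0.39 -0.87 0 0 1; 0.02 0.61 -0.39 -0.87 0 0 1"}}

```text
t: 2.1
ee_pos: [0.4407, -0.108, 0.2853]
eef_rot: [0.567, 1.497, -0.565]
wrist_force: [-0.9, -0.1, -0.0]
grip_width: 0.0939
```

{"op": "send_rows", "data": {"commands": "0.02 0.72 -0.09 -0.87 0 0 1; 0.02 0.72 -0.09 -0.87 0 0 1; 0.02 0.72 -0.09 -0.87 0 0 1"}}

```text
t: 2.48
ee_pos: [0.5027, -0.0187, 0.282]
eef_rot: [0.227, 1.561, -0.226]
wrist_force: [0.8, -0.4, -0.1]
grip_width: 0.0943
```

```bash
cat > go.py <<'E'
from h import *
np.set_printoptions(precision=4,suppress=True)
E
python3 - <<'E'
from go import *
p,R,o=pose(); print(o["t"],p,np.degrees(np.arctan2(R[1,1],R[0,1])),o["wrist_force"],o["qpos"])
l=np.radians(32); T=Rot.from_rotvec([0,-l,0]).as_matrix()
D=down(98.3); 
n=-(D@T)[:,0]; sh=np.array([.591,.0725,.0731]); tcp=sh-.016*n-.0188*n
pre=tcp+.09*n; print(n,tcp,pre)
D2=D@Rot.from_rotvec([0,-l/2,0]).as_matrix()
plan(p,R,[(pre+[-.03,0,.09],D2),(pre,D@T),(tcp,D@T)])
E
```

```text
2.475 [ 0.5027 -0.0187  0.282 ] 73.45350372853736 [ 0.7527 -0.4104 -0.0853] [-0.2099  0.0015  1.609   0.0007  1.5328 -1.4919]
[-0.5244 -0.0765  0.848 ] [0.6092 0.0752 0.0436] [0.5621 0.0683 0.1199]
[ 0.481  0.611  0.023 -0.862 -0.553  0.119]
[ 0.631 -0.029  0.025 -0.    -0.559  0.   ]
[0.6 0.  0.  0.  0.  0. ]
```

{"op": "send_rows", "data": {"commands": "0.48 0.61 0.02 -0.86 -0.55 0.12 1; 0.48 0.61 0.02 -0.86 -0.55 0.12 1; 0.48 0.61 0.02 -0.86 -0.55 0.12 1; 0.48 0.61 0.02 -0.86 -0.55 0.12 1"}}

```text
t: 2.98
ee_pos: [0.5296, 0.0658, 0.2095]
eef_rot: [-0.088, 1.293, 0.117]
wrist_force: [0.1, 0.6, -0.1]
grip_width: 0.094
```

{"op": "send_rows", "data": {"commands": "0.63 -0.03 0.03 0 -0.56 0 1; 0.63 -0.03 0.03 0 -0.56 0 1; 0.63 -0.03 0.03 0 -0.56 0 1; 0.63 -0.03 0.03 0 -0.56 0 1"}}

```text
t: 3.48
ee_pos: [0.5653, 0.0645, 0.1245]
eef_rot: [-0.069, 1.007, 0.124]
wrist_force: [1.1, -0.6, 0.2]
grip_width: 0.0941
```

```bash
python3 - <<'E'
from go import *
p,R,o=pose(); print(o["t"],p,R,o["qpos"])
D=down(98.3)@Rot.from_rotvec([0,-np.radians(32),0]).as_matrix()
plan(p,R,[([0.6092,0.0752,0.0436],D)])
d=snap("top",1);crop(d,260,130,380,230,6,"t1.png")
d=snap("side",1);crop(d,260,130,390,240,6,"s1.png")
E
```

```text
3.475 [0.5653 0.0645 0.1245] [[ 0.5281 -0.1355  0.8383]
 [ 0.0716  0.9908  0.115 ]
 [-0.8462 -0.0007  0.5329]] [-0.1211 -0.0328  2.1077  0.2677  0.5352 -2.0217]
[ 0.616  0.032 -0.034 -0.014  0.007  0.011]
```

View pics/s1.png

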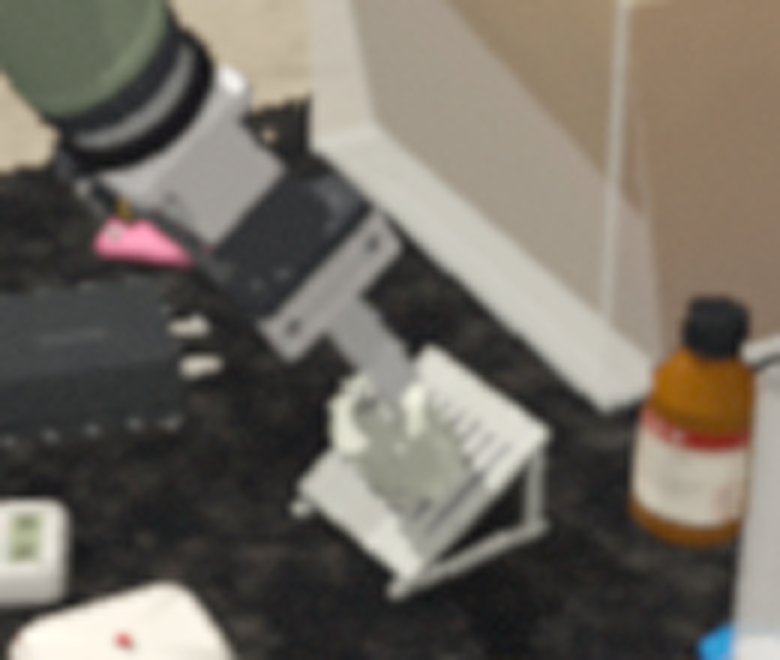

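The fingers straddle the section, lined up with its axis. I'll go in.

{"op": "send_rows", "data": {"commands": "0.2 0.03 -0.03 0 0 0 1; 0.4 0.03 -0.03 0 0 0 1; 0.55 0.03 -0.03 0 0 0 1; 0.61 0.03 -0.03 0 0 0 1; 0.61 0.03 -0.03 0 0 0 1"}}

```text
t: 4.2
ee_pos: [0.608, 0.0756, 0.043]
eef_rot: [-0.07, 1.008, 0.125]
wrist_force: [-0.0, 0.0, -0.8]
grip_width: 0.0939
```

```bash
python3 - <<'E'
from go import *
d=snap("top",2);crop(d,260,130,380,230,6,"t2.png")
d=snap("side",2);crop(d,300,170,370,240,8,"s2.png")
p,R,o=pose(); print(o["t"],p,o["wrist_force"])
D=down(98.3)@Rot.from_rotvec([0,-np.radians(32),0]).as_matrix()
plan(p,R,[([0.6092,0.0752,0.0436],D)])
E
```

```text
4.3 [0.6072 0.0755 0.0431] [-0.5527 -0.0811  0.5788]
[ 0.004 -0.004  0.012 -0.012  0.006  0.01 ]
```

View pics/s2.png

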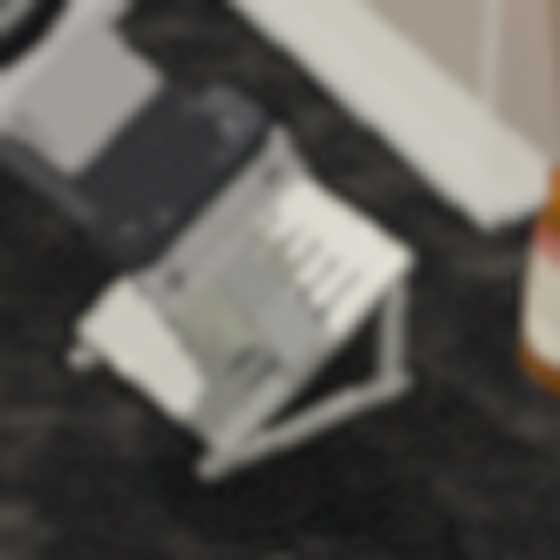

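View pics/t2.png

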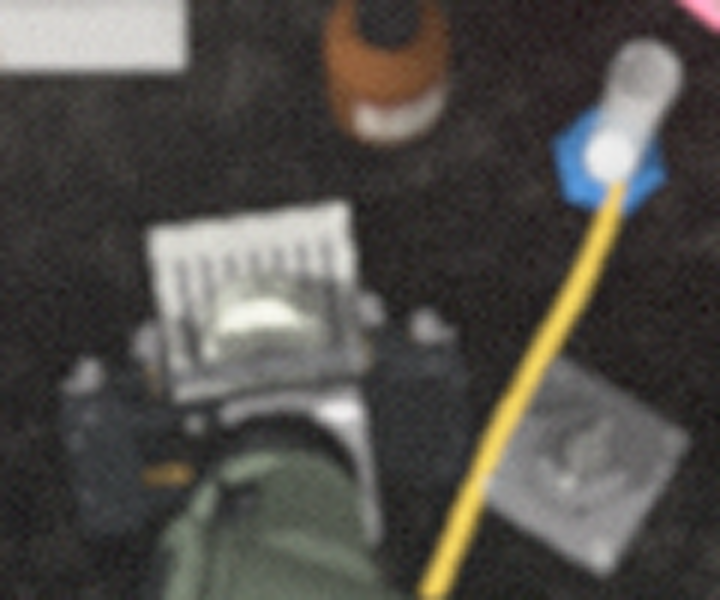

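The section lies centred between the fingers in both views, so I'll close.

{"op": "send_rows", "data": {"commands": "0 0 0.012 0 0 0 0.1; 0 0 0.012 0 0 0 -0.2; 0 0 0.012 0 0 0 -0.2; 0 0 0.012 0 0 0 -0.2; 0 0 0.012 0 0 0 -0.2", "grip_force": 30}}

```text
t: 4.92
ee_pos: [0.6084, 0.0752, 0.043]
eef_rot: [-0.07, 1.008, 0.124]
wrist_force: [0.7, -2.0, 2.4]
grip_width: 0.0552
```

```bash
python3 - <<'E'
from go import *
p,R,o=pose(); print(o["t"],p,o["wrist_force"],o["grip_width"])
E
```

```text
4.925 [0.6084 0.0752 0.043 ] [ 0.7056 -2.0145  2.369 ] 0.05518450652128979
```

{"op": "send_rows", "data": {"commands": "-0.2 0 0 0 0 0 -0.2; -0.4 0 0 0 0 0 -0.2; -0.8 0 0 0 0 0 -0.2; -0.8 0 0 0 0 0 -0.2"}}

```text
t: 5.42
ee_pos: [0.5461, 0.067, 0.1497]
eef_rot: [-0.071, 1.0, 0.124]
wrist_force: [0.7, 0.3, -0.6]
grip_width: 0.0545
```

```bash
python3 - <<'E'
from go import *
p,R,o=pose(); print(o["t"],p,o["wrist_force"],o["grip_width"])
D=down(98.3)
b=np.array([.5435,-.085])
plan(p,R,[([.54,.04,.22],D@Rot.from_rotvec([0,-np.radians(10),0]).as_matrix()),([.54,.0,.22],down(75)),([*b,.16],down(48))])
E
```

```text
5.425 [0.5461 0.067  0.1497] [ 0.6851  0.2868 -0.5882] 0.05449693785922827
[-0.429 -0.174  0.198 -0.013  0.788  0.011]
[-0.007 -0.264 -0.038  0.811  0.344 -0.071]
[ 0.4   -0.541  0.169  0.942  0.     0.   ]
```

{"op": "send_rows", "data": {"commands": "-0.43 -0.17 0.2 -0.013 0.788 0.011 -0.2; -0.43 -0.17 0.2 -0.013 0.788 0.011 -0.2; -0.43 -0.17 0.2 -0.013 0.788 0.011 -0.2; -0.43 -0.17 0.2 -0.013 0.788 0.011 -0.2"}}

```text
t: 5.92
ee_pos: [0.54, 0.0409, 0.2133]
eef_rot: [-0.1, 1.405, 0.123]
wrist_force: [-0.5, 0.7, -0.3]
grip_width: 0.0551
```

{"op": "send_rows", "data": {"commands": "0 -0.26 -0.04 0.81 0.344 -0.07 -0.2; 0 -0.26 -0.04 0.81 0.344 -0.07 -0.2; 0 -0.26 -0.04 0.81 0.344 -0.07 -0.2; 0 -0.26 -0.04 0.81 0.344 -0.07 -0.2"}}

```text
t: 6.42
ee_pos: [0.5376, 0.0016, 0.211]
eef_rot: [0.205, 1.575, -0.204]
wrist_force: [-1.0, 0.2, -1.4]
grip_width: 0.055
```

{"op": "send_rows", "data": {"commands": "0.4 -0.54 0.17 0.94 0 0 -0.2; 0.4 -0.54 0.17 0.94 0 0 -0.2; 0.4 -0.54 0.17 0.94 0 0 -0.2; 0.4 -0.54 0.17 0.94 0 0 -0.2; 0.4 -0.54 0.17 0.94 0 0 -0.2"}}

```text
t: 7.05
ee_pos: [0.5418, -0.083, 0.1534]
eef_rot: [0.569, 1.504, -0.572]
wrist_force: [0.4, -0.2, -0.6]
grip_width: 0.055
```

```bash
python3 - <<'E'
from go import *
d=snap("top",3);crop(d,290,150,410,250,6,"t3.png")
d=snap("side",3);crop(d,290,160,390,270,5,"s3.png")
p,R,o=pose(); print(o["t"],p,R,o["wrist_force"],o["grip_width"],o["qpos"])
plan(p,R,[([.5435,-.085,.1],down(48))])
# project expected rim centre & axis in side view
print(proj(d,[p+[0,0,-.011],p+[0,0,.035]]))
E
```

```text
7.15 [ 0.5422 -0.083   0.1538] [[-0.0086  0.6662  0.7458]
 [ 0.0013  0.7458 -0.6662]
 [-1.     -0.0047 -0.0073]] [-0.7971  1.4423 -0.3139] 0.05444887783435025 [-0.3089  0.205   1.6547 -0.0014  1.2904 -1.1502]
[ 0.359 -0.003  0.018  0.008 -0.014  0.009]
[[334.1921 211.5055]
 [334.3741 196.407 ]]
```

View pics/s3.png

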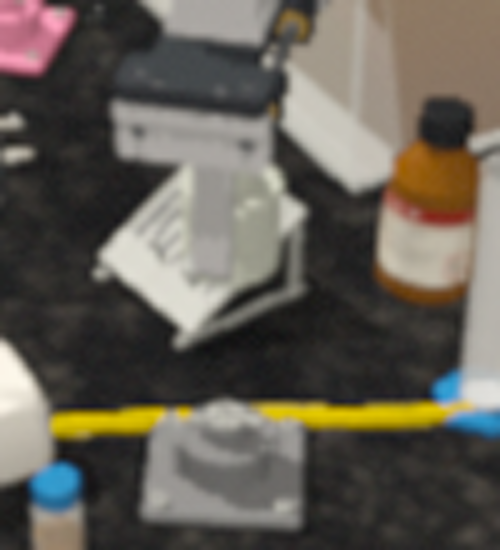

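View pics/t3.png

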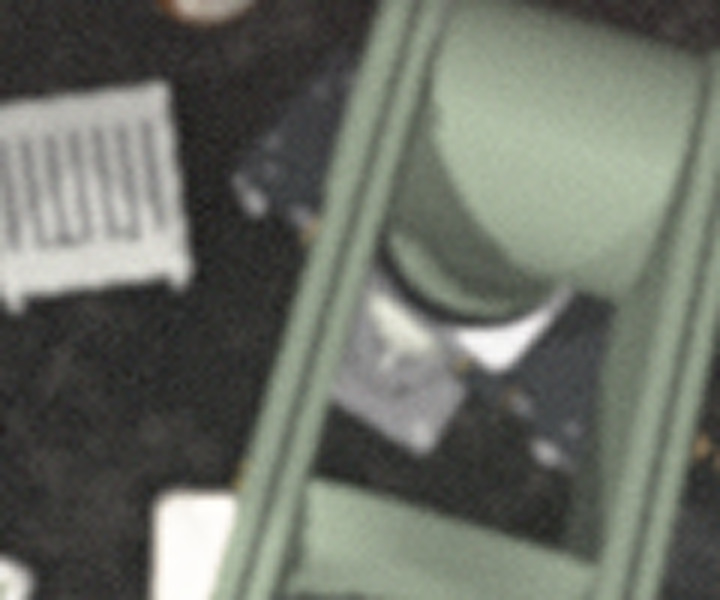

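```bash
python3 - <<'E'
from go import *
d=load("side",3);crop(d,315,185,355,225,15,"s3b.png")
# expected outline of rim circle and shoulder circle extremes
p=np.array([.5422,-.083,.1538])
a=np.linspace(0,2*np.pi,72)
for z in(-.011,.035):
    uv=proj(d,np.c_[p[0]+.025*np.cos(a),p[1]+.025*np.sin(a),np.full(72,p[2]+z)]); print(((uv.min(0)-[315,185]+.5)*15),((uv.max(0)-[315,185]+.5)*15))
E
```

```text
[147.0751 319.7158] [443.6688 494.0905]
[145.8686  95.6793] [450.3417 265.1637]
```

View pics/s3b.png

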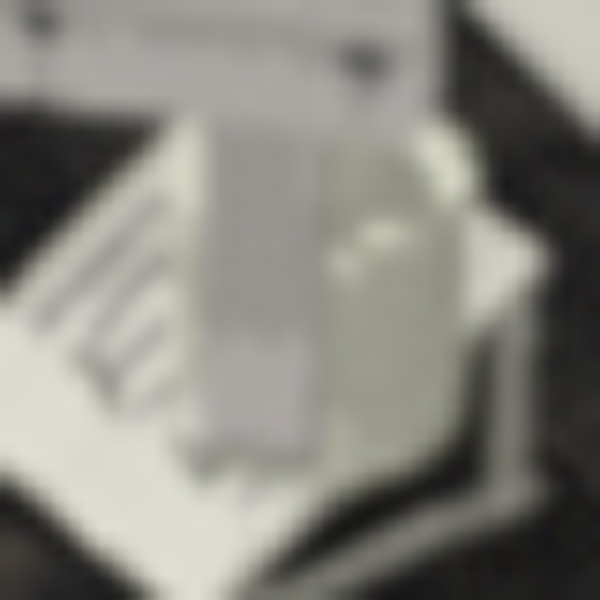

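```bash
python3 - <<'E'
from go import *
d=load("side",3)
p=np.array([.5422,-.083,.1538]);R=down(48.2)
z=R[:,2];y=R[:,1]
for off in(-.0275,-.034,-.04):
  for zz in(-.008,.008):
    uv=proj(d,[p+y*off+z*zz+[0,0,h] for h in(.003,.02)]); print(off,zz,((uv-[315,185]+.5)*15).round(0).tolist())
# section centre prediction with offset c along z
for c in(0,.002,.004):
    q=p+z*c
    o=[]
    for h in(-.005,.02):
        a=np.linspace(0,2*np.pi,90); uv=proj(d,np.c_[q[0]+.025*np.cos(a),q[1]+.025*np.sin(a),np.full(90,q[2]+h)]); u=(uv[:,0]-315+.5)*15; o.append((u.min().round(),u.max().round()))
    print(c,o)
E
```

```text
-0.0275 -0.008 [[213.0, 426.0], [213.0, 341.0]]
-0.0275 0.008 [[308.0, 439.0], [309.0, 354.0]]
-0.034 -0.008 [[204.0, 449.0], [204.0, 364.0]]
-0.034 0.008 [[300.0, 462.0], [301.0, 377.0]]
-0.04 -0.008 [[196.0, 470.0], [196.0, 385.0]]
-0.04 0.008 [[292.0, 483.0], [293.0, 398.0]]
0 [(np.float64(147.0), np.float64(444.0)), (np.float64(146.0), np.float64(448.0))]
0.002 [(np.float64(159.0), np.float64(456.0)), (np.float64(158.0), np.float64(460.0))]
0.004 [(np.float64(170.0), np.float64(468.0)), (np.float64(170.0), np.float64(472.0))]
```

{"op": "send_rows", "data": {"commands": "0.3 0 0.01 0.008 -0.014 0.009 -0.2; 0.59 0 0.01 0.008 -0.014 0.009 -0.2; 0.59 0 0.01 0.008 -0.014 0.009 -0.2; 0.59 0 0.01 0.008 -0.014 0.009 -0.2"}}

```text
t: 7.65
ee_pos: [0.5438, -0.0845, 0.0666]
eef_rot: [0.574, 1.492, -0.574]
wrist_force: [-1.0, -0.1, -1.7]
grip_width: 0.0547
```

```bash
python3 - <<'E'
from go import *
d=snap("side",4);crop(d,310,215,365,270,11,"s4.png")
p,R,o=pose(); print(o["t"],p,R[:,0],np.degrees(np.arctan2(R[1,1],R[0,1])),o["wrist_force"],o["grip_width"])
plan(p,R,[([.542,-.084,.065],down(48))])
E
```

```text
7.7 [ 0.5445 -0.0848  0.0673] [ 0.003  -0.0012 -1.    ] 47.92516369878423 [ 0.3285  0.0295 -0.2747] 0.054605437484282926
[ 0.015 -0.007 -0.016 -0.003  0.006 -0.002]
```

View pics/s4.png

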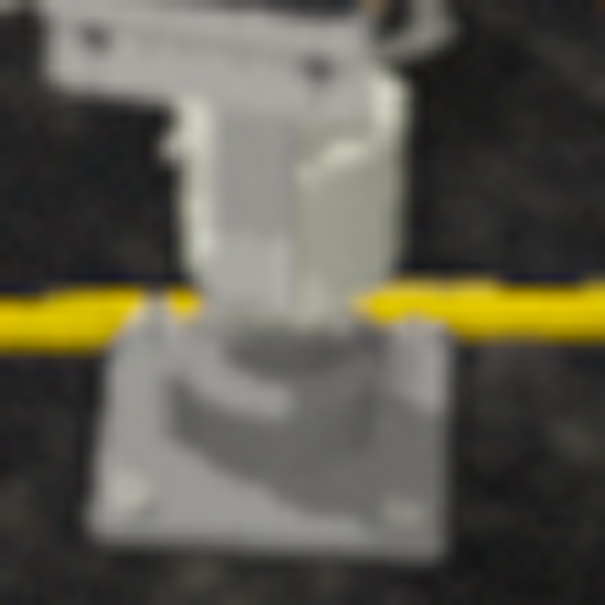

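{"op": "send_rows", "data": {"commands": "0.02 -0.005 -0.02 0 0.006 0 -0.2; 0.1 -0.005 -0.02 0 0.006 0 -0.2; 0.12 -0.005 -0.02 0 0.006 0 -0.2; 0.12 -0.005 -0.02 0 0.006 0 -0.2"}}

```text
t: 8.2
ee_pos: [0.5392, -0.0828, 0.0464]
eef_rot: [0.576, 1.498, -0.575]
wrist_force: [-0.1, -0.5, -1.0]
grip_width: 0.0546
```

```bash
python3 - <<'E'
from go import *
p,R,o=pose(); print(o["t"],p,R[:,0],np.degrees(np.arctan2(R[1,1],R[0,1])),o["wrist_force"],o["grip_width"])
plan(p,R,[([.5417,-.0833,.041],down(48))])
E
```

```text
8.2 [ 0.5392 -0.0828  0.0464] [-0.0045  0.0025 -1.    ] 47.88536882095484 [-0.0728 -0.4545 -1.0419] 0.05455632046120619
[ 0.036  0.009  0.015 -0.004 -0.01   0.002]
```

{"op": "send_rows", "data": {"commands": "0.02 0 0.01 0 0 0 -0.2; 0.04 0 0.01 0 0 0 -0.2; 0.06 0 0.01 0 0 0 -0.2; 0.06 0 0.01 0 0 0 -0.2"}}

```text
t: 8.7
ee_pos: [0.5407, -0.0839, 0.0378]
eef_rot: [0.576, 1.497, -0.575]
wrist_force: [-1.3, -0.2, -1.0]
grip_width: 0.0551
```

```bash
python3 - <<'E'
from go import *
p,R,o=pose(); print(o["t"],p,R[:,0],np.degrees(np.arctan2(R[1,1],R[0,1])),o["wrist_force"],o["moment"],o["grip_width"])
d=snap("side",5);crop(d,310,215,365,270,11,"s5.png")
p,R,o=pose(); print(o["t"],p,o["wrist_force"])
E
```

```text
8.7 [ 0.5407 -0.0839  0.0378] [-0.0036  0.0022 -1.    ] 47.884249323959104 [-1.3107 -0.2282 -1.0302] [ 0.0186 -0.1356 -0.0288] 0.05508062654384094
8.75 [ 0.5407 -0.0839  0.0379] [ 0.2631  0.2156 -0.7857]
```

View pics/s5.png

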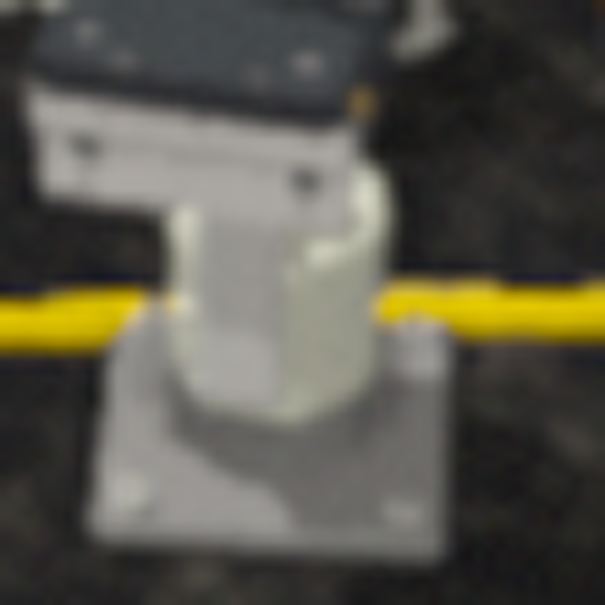

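The section has slid down over the spigot. I'll keep lowering to find the contact.

{"op": "send_rows", "data": {"commands": "0.01 0 0 0 0 0 -0.2; 0.02 0 0 0 0 0 -0.2; 0.02 0 0 0 0 0 -0.2"}}

```text
t: 9.12
ee_pos: [0.541, -0.0839, 0.0374]
eef_rot: [0.575, 1.497, -0.575]
wrist_force: [-5.6, 1.5, 13.4]
grip_width: 0.0548
```

{"op": "send_rows", "data": {"commands": "0.01 0 0 0 0 0 -0.2; 0.02 0 0 0 0 0 -0.2; 0.02 0 0 0 0 0 -0.2"}}

```text
t: 9.5
ee_pos: [0.541, -0.084, 0.0373]
eef_rot: [0.575, 1.498, -0.575]
wrist_force: [-13.2, 4.5, 31.0]
grip_width: 0.0546
```

{"op": "send_rows", "data": {"commands": "-0.025 0 0 0.2 0 0 -0.2; -0.025 0 0 0.5 0 0 -0.2; -0.025 0 0 0.8 0 0 -0.2; -0.025 0 0 1 0 0 -0.2"}}

```text
t: 10.0
ee_pos: [0.5431, -0.0836, 0.0374]
eef_rot: [0.963, 1.348, -0.959]
wrist_force: [0.7, 2.1, 3.5]
grip_width: 0.0546
```

```bash
python3 - <<'E'
from go import *
p,R,o=pose(); print(o["t"],p,R[:,0],np.degrees(np.arctan2(R[1,1],R[0,1])),o["wrist_force"],o["moment"],o["grip_width"])
E
```

```text
10.0 [ 0.5431 -0.0836  0.0374] [ 0.0015  0.0023 -1.    ] 19.028545015111813 [0.7147 2.1024 3.549 ] [ 0.3615 -0.4364  0.0449] 0.05455266966205709
```

Turning freely with light contact. I'll continue.

{"op": "send_rows", "data": {"commands": "0 0 0 0.3 0 0 -0.2; 0 0 0 0.6 0 0 -0.2; 0 0 0 0.8 0 0 -0.2; 0 0 0 1 0 0 -0.2"}}

```text
t: 10.5
ee_pos: [0.5432, -0.0839, 0.0374]
eef_rot: [1.334, 1.126, -1.329]
wrist_force: [1.3, 1.7, 4.5]
grip_width: 0.0552
```

```bash
python3 - <<'E'
from go import *
p,R,o=pose(); print(o["t"],p,R[:,0],np.degrees(np.arctan2(R[1,1],R[0,1])),o["wrist_force"],o["moment"],o["grip_width"])
E
```

```text
10.5 [ 0.5432 -0.0839  0.0374] [ 0.0017  0.0017 -1.    ] -9.59593632502465 [1.2911 1.6842 4.484 ] [ 0.2051 -0.4054  0.0656] 0.05524126449665022
```

{"op": "send_rows", "data": {"commands": "0 0 0 0.3 0 0 -0.2; 0 0 0 0.6 0 0 -0.2; 0 0 0 0.78 0 0 -0.2; 0 0 0 0.78 0 0 -0.2"}}

```text
t: 11.0
ee_pos: [0.5427, -0.0844, 0.0373]
eef_rot: [1.605, 0.895, -1.603]
wrist_force: [0.7, -0.5, 5.6]
grip_width: 0.0552
```

```bash
python3 - <<'E'
from go import *
p,R,o=pose(); print(o["t"],p,R[:,0],np.degrees(np.arctan2(R[1,1],R[0,1])),o["wrist_force"],o["moment"],o["grip_width"])
d=snap("side",6);crop(d,310,205,365,270,9,"s6.png")
E
```

```text
11.0 [ 0.5427 -0.0844  0.0373] [ 0.0005  0.0011 -1.    ] -31.70884452346653 [ 0.7366 -0.4518  5.6019] [-0.0791 -0.1826 -0.036 ] 0.05518963500979744
```

View pics/s6.png

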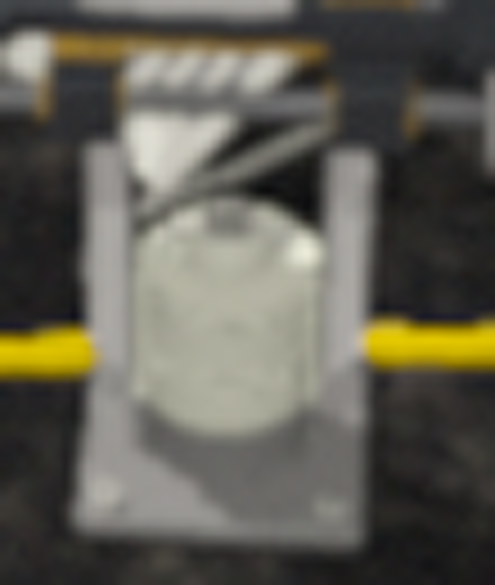

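{"op": "send_rows", "data": {"commands": "0 0 0 0.06 0 0 -0.2; 0 0 0 0.12 0 0 -0.2; 0 0 0 0.12 0 0 -0.2"}}

```text
t: 11.42
ee_pos: [0.5428, -0.084, 0.0374]
eef_rot: [1.646, 0.855, -1.643]
wrist_force: [1.2, 1.1, 4.9]
grip_width: 0.0545
```

```bash
python3 - <<'E'
from go import *
p,R,o=pose(); print(o["t"],p,R[:,0],np.degrees(np.arctan2(R[1,1],R[0,1])),o["wrist_force"],o["moment"],o["grip_width"])
E
```

```text
11.425 [ 0.5428 -0.084   0.0374] [ 0.0008  0.0018 -1.    ] -35.105651421868046 [1.1704 1.0676 4.8819] [ 0.1649 -0.2615  0.044 ] 0.05450564870154003
```

{"op": "send_rows", "data": {"commands": "0 0 0 0 0 0 0.3; 0 0 0 0 0 0 0.9; 0 0 0 0 0 0 0.9; 0 0 0 0 0 0 0.9; -0.3 0 0 0 0 0 0.9; -0.7 0 0 0 0 0 0.9; -1 0 0 0 0 0 0.9; -1 0 0 0 0 0 0.9"}}

```text
t: 12.42
ee_pos: [0.5446, -0.0853, 0.1908]
eef_rot: [1.649, 0.849, -1.64]
wrist_force: [0.4, 0.2, -0.7]
grip_width: 0.0892
```

```bash
python3 - <<'E'
from go import *
p,R,o=pose(); print(o["t"],p,R[:,0],np.degrees(np.arctan2(R[1,1],R[0,1])),o["wrist_force"],o["moment"],o["grip_width"],o["qpos"])
d=snap("side",7);crop(d,300,180,370,270,6,"s7.png")
d=snap("top",7);crop(d,310,150,400,240,6,"t7.png")
E
```

```text
12.425 [ 0.5446 -0.0853  0.1908] [ 0.0064 -0.0011 -1.    ] -35.18659011073762 [ 0.4411  0.2171 -0.744 ] [-0.0128 -0.0422  0.0199] 0.08919261752799942 [-0.313   0.1643  1.6224  0.001   1.3485  0.3009]
```

View pics/s7.png

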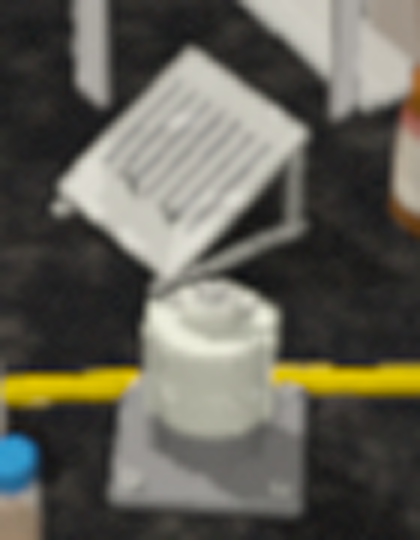

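View pics/t7.png

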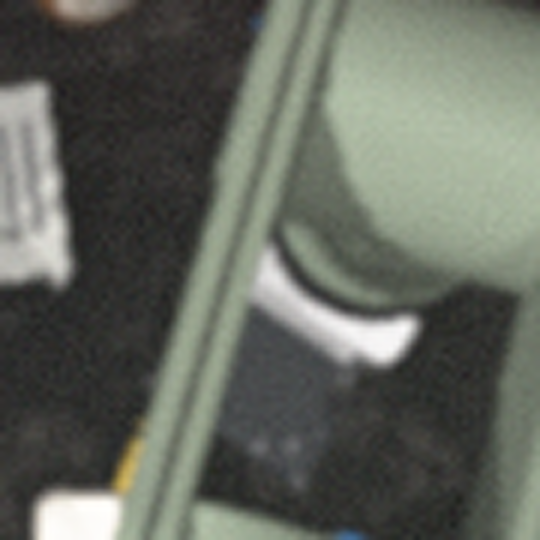

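```bash
python3 - <<'E'
from go import *
s7=load("side",7)
for z in(.076,.087): 
    a=np.linspace(0,6.283,90);uv=proj(s7,np.c_[.5428+.025*np.cos(a),-.0842+.025*np.sin(a),np.full(90,z)]);print(z,((uv.min(0)-[300,180]+.5)*6),((uv.max(0)-[300,180]+.5)*6))
t=load("top",0)
g=t["frame"].astype(int)[160:205,398:453].min(2)
for th in(90,110,130):
    m=(g>th).astype(np.uint8); c,_=cv2.findContours(m,cv2.RETR_EXTERNAL,cv2.CHAIN_APPROX_NONE)
    for k in c:
        if cv2.contourArea(k)>150:
            (x,y),rr=cv2.minEnclosingCircle(k); e=cv2.fitEllipse(k); print(th,x+398,y+160,rr,e, onz(t,e[0][0]+398,e[0][1]+160,.021))
E
```

```text
0.076 [152.028  281.2858] [266.3922 353.4857]
0.087 [151.9382 261.7355] [266.9893 333.585 ]
90 422.19862937927246 182.5684928894043 9.817943572998047 ((24.014144897460938, 22.261985778808594), (17.927385330200195, 18.42559814453125), 83.09349060058594) [ 0.6138 -0.2849  0.021 ]
110 422.0 182.7142848968506 9.28581428527832 ((23.990848541259766, 22.365894317626953), (16.74009895324707, 18.093570709228516), 71.41315460205078) [ 0.6135 -0.2848  0.021 ]
130 422.01898765563965 182.8291130065918 9.057117462158203 ((24.003503799438477, 22.263214111328125), (16.19786262512207, 17.03641700744629), 88.0738296508789) [ 0.6138 -0.2848  0.021 ]
```

```bash
python3 - <<'E'
from go import *
p,R,o=pose()
D=down(-42.5)@Rot.from_rotvec([0,np.radians(15),0]).as_matrix(); print(D[:,0])
G=np.array([.6138,-.2857,.045]); tcp=G+.0188*D[:,0]; pre=tcp-.11*D[:,0]; print(tcp,pre)
plan(p,R,[([.57,-.18,.23],D),(pre,D),(tcp,D)])
E
```

```text
[ 0.1749  0.1908 -0.9659]
[ 0.6171 -0.2821  0.0268] [ 0.5979 -0.3031  0.1331]
[-0.298  0.524  0.411  0.253  0.524  0.041]
[0.5   0.691 0.63  0.    0.    0.   ]
[0.733 0.    0.    0.    0.    0.   ]
```

{"op": "send_rows", "data": {"commands": "-0.3 0.2 0.15 0.1 0.2 0.02 0.3; -0.3 0.524 0.41 0.253 0.524 0.041 0.3; -0.3 0.524 0.41 0.253 0.524 0.041 0.3; -0.3 0.524 0.41 0.253 0.524 0.041 0.3"}}

```text
t: 13.02
ee_pos: [0.5684, -0.1801, 0.2275]
eef_rot: [1.983, 0.875, -1.527]
wrist_force: [0.2, 0.5, -0.1]
grip_width: 0.0615
```

{"op": "send_rows", "data": {"commands": "0.25 0.35 0.32 0 0 0 0.3; 0.5 0.69 0.63 0 0 0 0.3; 0.5 0.69 0.63 0 0 0 0.3; 0.5 0.69 0.63 0 0 0 0.3; 0.5 0.69 0.63 0 0 0 0.3"}}

```text
t: 13.65
ee_pos: [0.5986, -0.2998, 0.1334]
eef_rot: [1.98, 0.877, -1.52]
wrist_force: [0.6, 0.0, 0.3]
grip_width: 0.0611
```

```bash
python3 - <<'E'
from go import *
d=snap("side",8);crop(d,370,220,480,330,6,"s8.png")
d=snap("top",8);crop(d,380,130,480,230,6,"t8.png")
p,R,o=pose(); print(o["t"],p,R,o["grip_width"])
D=down(-42.5)@Rot.from_rotvec([0,np.radians(15),0]).as_matrix()
plan(p,R,[([ 0.6171,-0.2821,0.0268],D)])
E
```

```text
13.75 [ 0.5989 -0.3007  0.1348] [[ 0.1754  0.7392 -0.6502]
 [ 0.1908 -0.6735 -0.7142]
 [-0.9658  0.0012 -0.2592]] 0.06093239593694739
[ 0.741  0.005  0.019  0.006 -0.001 -0.001]
```

View pics/s8.png

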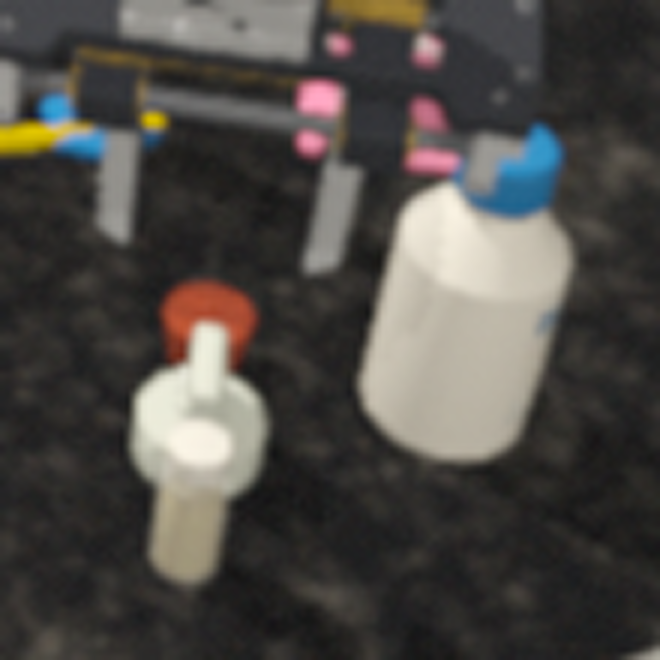

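View pics/t8.png

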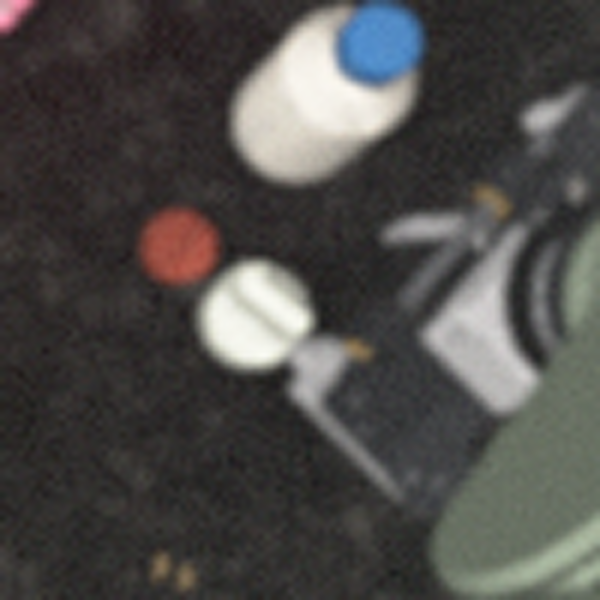

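{"op": "send_rows", "data": {"commands": "0.25 0 0.01 0 0 0 0.3; 0.5 0.005 0.019 0 0 0 0.3; 0.65 0.005 0.019 0 0 0 0.3; 0.74 0.005 0.019 0 0 0 0.3; 0.74 0.005 0.019 0 0 0 0.3"}}

```text
t: 14.38
ee_pos: [0.6161, -0.2835, 0.0253]
eef_rot: [1.982, 0.873, -1.521]
wrist_force: [-0.0, -0.1, 0.6]
grip_width: 0.061
```

```bash
python3 - <<'E'
from go import *
d=snap("side",9);crop(d,370,220,480,330,6,"s9.png")
d=snap("top",9);crop(d,380,130,480,230,6,"t9.png")
p,R,o=pose(); print(o["t"],p,o["wrist_force"],o["grip_width"])
D=down(-42.5)@Rot.from_rotvec([0,np.radians(15),0]).as_matrix()
plan(p,R,[([ 0.6171,-0.2821,0.0268],D)])
E
```

```text
14.475 [ 0.6169 -0.2849  0.0269] [0.5342 0.2048 1.0488] 0.06115487295657956
[ 0.005 -0.012 -0.014  0.001 -0.001 -0.004]
```

View pics/s9.png

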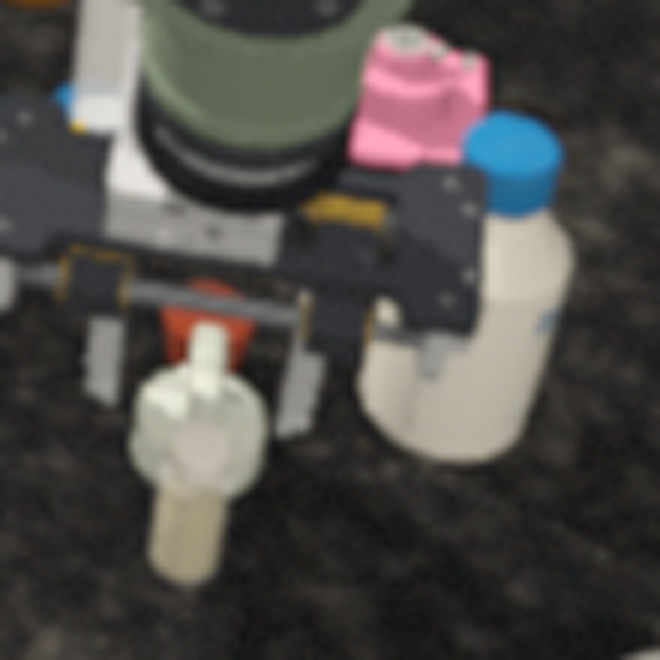

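View pics/t9.png

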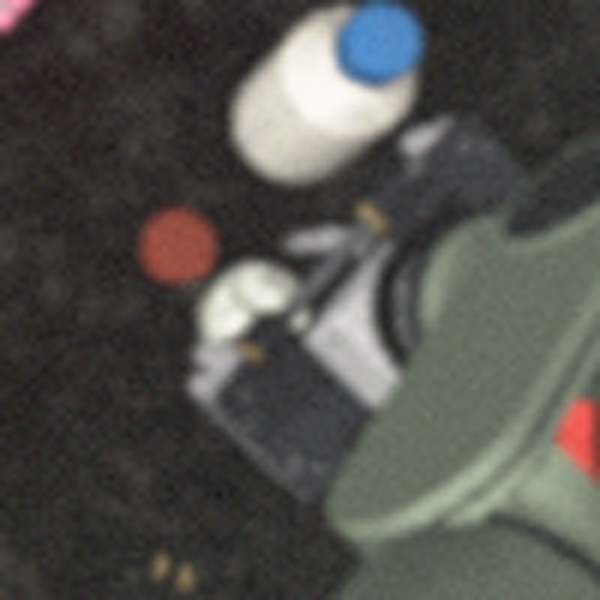

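The wing is between the fingers and the bottle is clear. I'll close.

{"op": "send_rows", "data": {"commands": "0 -0.01 -0.012 0 0 0 0.1; 0 -0.01 -0.012 0 0 0 -1; 0 -0.01 -0.012 0 0 0 -1; 0 -0.01 -0.012 0 0 0 -1; 0 -0.01 -0.012 0 0 0 -1; 0 -0.01 -0.012 0 0 0 -1", "grip_force": 25}}

```text
t: 15.22
ee_pos: [0.6162, -0.282, 0.026]
eef_rot: [1.982, 0.872, -1.521]
wrist_force: [-0.1, 0.3, -0.8]
grip_width: 0.012
```

```bash
python3 - <<'E'
from go import *
p,R,o=pose(); print(o["t"],p,o["wrist_force"],o["moment"],o["grip_width"])
U=down(-42.5)
plan(p,R,[(p+.09*-R[:,0],R)])
E
```

```text
15.225 [ 0.6162 -0.282   0.026 ] [-0.0772  0.3291 -0.8268] [-0.2171 -0.0021  0.0245] 0.011987187530311033
[-0.6 -0.   0.   0.   0.   0. ]
```

{"op": "send_rows", "data": {"commands": "-0.2 0 -0.054 0 0 0 -1; -0.5 0 -0.134 0 0 0 -1; -0.9 0 -0.24 0 0 0 -1; -0.9 0 -0.24 0 0 0 -1; -0.9 0 -0.24 0 0 0 -1"}}

```text
t: 15.85
ee_pos: [0.6155, -0.2817, 0.1653]
eef_rot: [1.982, 0.873, -1.522]
wrist_force: [-0.9, 1.0, -0.1]
grip_width: 0.012
```

```bash
python3 - <<'E'
from go import *
p,R,o=pose(); print(o["t"],p,o["wrist_force"],o["grip_width"])
E2=45.
plan(p,R,[([.58,-.24,.22],down(-17)),([.56,-.16,.22],down(9)),([.545,-.10,.20],down(33)),([.5425,-.0842,.18],down(E2))])
E
```

```text
15.85 [ 0.6155 -0.2817  0.1653] [-0.8785  1.0197 -0.1389] 0.012041722986381969
[-0.341 -0.363 -0.138 -0.885 -0.515 -0.115]
[ 0.    -0.283 -0.471 -0.908  0.     0.   ]
[ 0.133 -0.036 -0.411 -0.838  0.     0.   ]
[ 0.133  0.043 -0.097 -0.419  0.     0.   ]
```

{"op": "send_rows", "data": {"commands": "-0.34 -0.36 -0.14 -0.885 -0.515 -0.115 -1; -0.34 -0.36 -0.14 -0.885 -0.515 -0.115 -1; -0.34 -0.36 -0.14 -0.885 -0.515 -0.115 -1; -0.34 -0.36 -0.14 -0.885 -0.515 -0.115 -1"}}

```text
t: 16.35
ee_pos: [0.5804, -0.2381, 0.2177]
eef_rot: [1.424, 1.059, -1.425]
wrist_force: [-0.3, 0.0, -1.2]
grip_width: 0.012
```

{"op": "send_rows", "data": {"commands": "0 -0.28 -0.47 -0.91 0 0 -1; 0 -0.28 -0.47 -0.91 0 0 -1; 0 -0.28 -0.47 -0.91 0 0 -1; 0 -0.28 -0.47 -0.91 0 0 -1"}}

```text
t: 16.85
ee_pos: [0.5603, -0.1605, 0.2184]
eef_rot: [1.095, 1.282, -1.095]
wrist_force: [0.2, -0.9, -0.5]
grip_width: 0.0119
```

{"op": "send_rows", "data": {"commands": "0.13 -0.04 -0.41 -0.84 0 0 -1; 0.13 -0.04 -0.41 -0.84 0 0 -1; 0.13 -0.04 -0.41 -0.84 0 0 -1; 0.13 -0.04 -0.41 -0.84 0 0 -1"}}

```text
t: 17.35
ee_pos: [0.5453, -0.1012, 0.1998]
eef_rot: [0.777, 1.429, -0.777]
wrist_force: [0.3, 0.3, -0.3]
grip_width: 0.0118
```

{"op": "send_rows", "data": {"commands": "0.13 0.04 -0.1 -0.42 0 0 -1; 0.13 0.04 -0.1 -0.42 0 0 -1; 0.13 0.04 -0.1 -0.42 0 0 -1; 0.13 0.04 -0.1 -0.42 0 0 -1"}}

```text
t: 17.85
ee_pos: [0.5434, -0.0857, 0.1822]
eef_rot: [0.614, 1.48, -0.614]
wrist_force: [-0.1, 0.9, 0.1]
grip_width: 0.012
```

```bash
python3 - <<'E'
from go import *
p,R,o=pose(); print(o["t"],p,R[:,0],np.degrees(np.arctan2(R[1,1],R[0,1])),o["wrist_force"],o["grip_width"])
plan(p,R,[([.5425,-.0842,.13],down(45))])
E
```

```text
17.85 [ 0.5434 -0.0857  0.1822] [ 0.002  -0.0008 -1.    ] 45.00298225010753 [-0.0803  0.91    0.1144] 0.012005373320702757
[ 0.348  0.003 -0.012  0.     0.004 -0.002]
```

Lower to rim at about 10 mm above the spigot, then look at the alignment.

{"op": "send_rows", "data": {"commands": "0.2 0 -0.012 0 0 0 -1; 0.36 0 -0.012 0 0 0 -1; 0.36 0 -0.012 0 0 0 -1; 0.36 0 -0.012 0 0 0 -1"}}

```text
t: 18.35
ee_pos: [0.5425, -0.0842, 0.1287]
eef_rot: [0.612, 1.48, -0.612]
wrist_force: [0.3, 0.5, -0.6]
grip_width: 0.0116
```

```bash
python3 - <<'E'
from go import *
d=snap("side",10);crop(d,310,205,365,265,10,"s10.png")
p,R,o=pose(); print(o["t"],p,R[:,0],o["wrist_force"])
E
```

```text
18.4 [ 0.5428 -0.0842  0.129 ] [ 0.0034 -0.0012 -1.    ] [ 0.5568  0.0562 -1.1892]
```

View pics/s10.png

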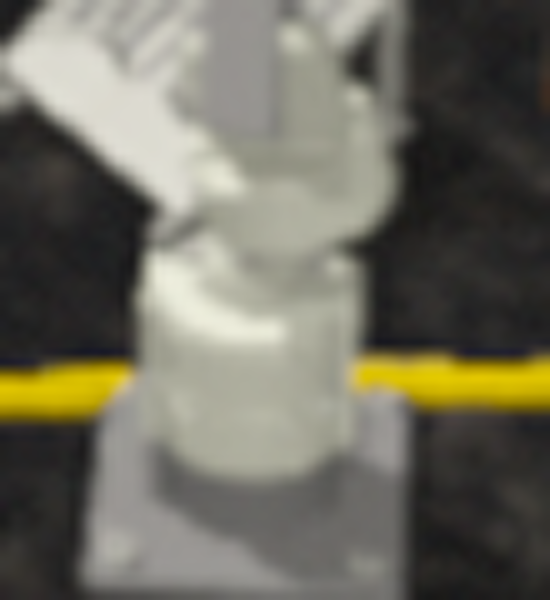

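The cap hangs tilted about 15°: I gripped it with the tool leaning and then straightened the tool. I'll restore that tool lean, so the cap is upright, and work in that attitude.

```bash
cat >> go.py <<'E'
def tilt(yaw,G,th=15):
    D=down(yaw)@Rot.from_rotvec([0,np.radians(th),0]).as_matrix(); return np.asarray(G)+.0188*D[:,0],D
E
python3 - <<'E'
from go import *
p,R,o=pose()
plan(p,R,[(p+[0,0,.02],R),tilt(45,[.5428,-.0842,.150])])
print(step(p,R,*tilt(45,[.5428,-.0842,.150])))
E
```

```text
[-0.133  0.     0.     0.     0.     0.   ]
[ 0.114  0.    -0.033  0.004  0.53  -0.003]
[-0.0189  0.0004 -0.0324  0.0044  0.53   -0.0025]
```

{"op": "send_rows", "data": {"commands": "-0.13 0 0 0 0 0 -1; -0.13 0 -0.015 0 0.25 0 -1; -0.13 0 -0.033 0 0.53 0 -1; -0.02 0 -0.033 0 0.53 0 -1; -0.02 0 -0.033 0 0.53 0 -1; -0.02 0 -0.033 0 0.53 0 -1"}}

```text
t: 19.15
ee_pos: [0.5373, -0.0794, 0.1304]
eef_rot: [0.713, 1.729, -0.546]
wrist_force: [-0.0, 0.4, -1.6]
grip_width: 0.0117
```

```bash
python3 - <<'E'
from go import *
d=snap("side",11);crop(d,310,205,365,265,10,"s11.png")
p,R,o=pose(); print(o["t"],p,R[:,0],p-.0188*R[:,0],o["wrist_force"])
print(step(p,R,*tilt(45,[.5428,-.0842,.150])))
E
```

```text
19.2 [ 0.5376 -0.0795  0.1308] [-0.1846  0.1837 -0.9655] [ 0.5411 -0.0829  0.1489] [-0.9527  0.4442 -0.2122]
[-0.0105  0.0023  0.012   0.0069 -0.0034  0.0012]
```

View pics/s11.png

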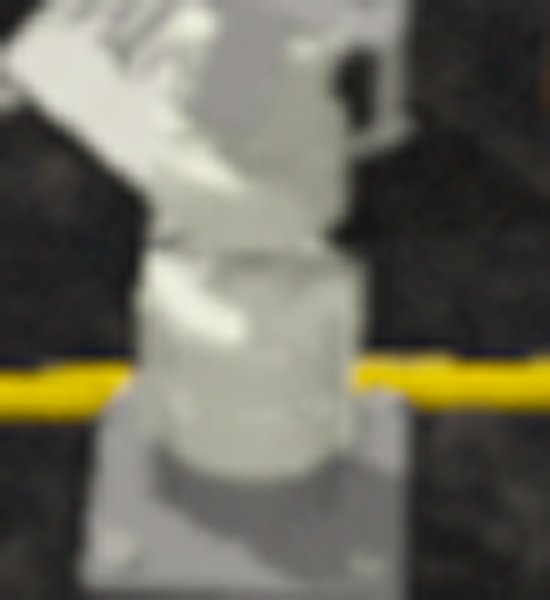

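Cap and section are now both centred at about crop x = 252. I'll lower straight down.

{"op": "send_rows", "data": {"commands": "0.05 0 0.013 0 0 0 -1; 0.09 0 0.024 0 0 0 -1; 0.12 0 0.032 0 0 0 -1; 0.145 0 0.039 0 0 0 -1; 0.145 0 0.039 0 0 0 -1"}}

```text
t: 19.82
ee_pos: [0.5377, -0.0801, 0.1074]
eef_rot: [0.714, 1.73, -0.546]
wrist_force: [-0.6, 0.2, 0.1]
grip_width: 0.0119
```

```bash
python3 - <<'E'
from go import *
p,R,o=pose(); print(o["t"],p,R[:,0],p-.0188*R[:,0],o["wrist_force"],o["moment"])
E
```

```text
19.825 [ 0.5377 -0.0801  0.1074] [-0.186   0.1848 -0.965 ] [ 0.5412 -0.0835  0.1255] [-0.6371  0.2015  0.087 ] [-0.131  -0.2435  0.0529]
```

No contact yet, and it is already below the on-pins height. I'll go on down until it touches.

{"op": "send_rows", "data": {"commands": "0.01 0 0.003 0 0 0 -1; 0.02 0 0.005 0 0 0 -1; 0.03 0 0.008 0 0 0 -1; 0.03 0 0.008 0 0 0 -1"}}

```text
t: 20.32
ee_pos: [0.5378, -0.0801, 0.1031]
eef_rot: [0.714, 1.729, -0.546]
wrist_force: [0.9, 0.1, -0.4]
grip_width: 0.0119
```

{"op": "send_rows", "data": {"commands": "0.01 0 0.003 0 0 0 -1; 0.02 0 0.005 0 0 0 -1; 0.02 0 0.005 0 0 0 -1"}}

```text
t: 20.7
ee_pos: [0.5381, -0.0805, 0.102]
eef_rot: [0.713, 1.729, -0.546]
wrist_force: [-2.5, -1.2, 8.0]
grip_width: 0.0119
```

```bash
python3 - <<'E'
from go import *
d=snap("side",12);crop(d,310,205,365,265,10,"s12.png")
p,R,o=pose(); print(o["t"],p,R[:,0],p-.0188*R[:,0],o["wrist_force"],o["moment"])
E
```

```text
20.75 [ 0.5381 -0.0805  0.102 ] [-0.1849  0.184  -0.9654] [ 0.5416 -0.0839  0.1202] [-2.2059 -0.5146  6.865 ] [0.0328 0.5008 0.0814]
```

View pics/s12.png

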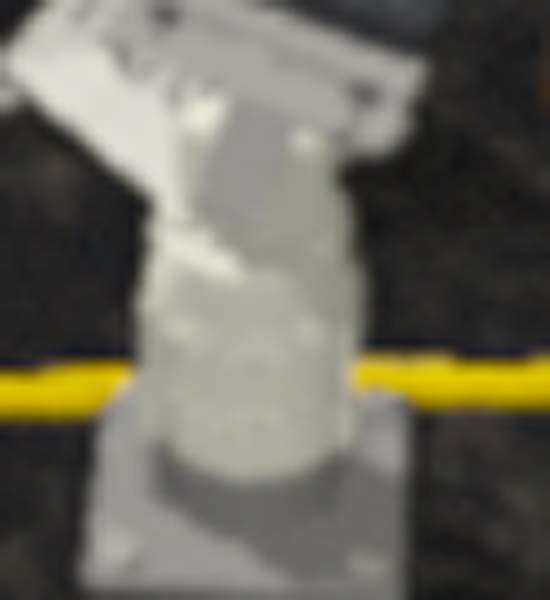

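```bash
python3 - <<'E'
from go import *
def P(y):
    a=np.radians(y); C=np.array([.5425,-.0842,.12]); return tilt(y,C-.001*np.array([np.sin(a),-np.cos(a),0]))
for y0,y1 in((45,18),(18,-9),(-9,-35)): print(step(*P(y0),*P(y1)).round(3))
E
```

```text
[-0.001  0.018  0.004  0.91  -0.     0.244]
[-0.001  0.018  0.004  0.91   0.     0.244]
[-0.001  0.017  0.004  0.877 -0.     0.235]
```

{"op": "send_rows", "data": {"commands": "0 0.006 0.001 0.3 0 0.08 -1; 0 0.012 0.003 0.6 0 0.16 -1; 0 0.018 0.004 0.91 0 0.244 -1; 0 0.018 0.004 0.91 0 0.244 -1"}}

```text
t: 21.25
ee_pos: [0.5417, -0.0792, 0.102]
eef_rot: [1.133, 1.556, -0.865]
wrist_force: [0.1, -0.2, 6.5]
grip_width: 0.0123
```

```bash
python3 - <<'E'
from go import *
p,R,o=pose(); print(o["t"],p,np.degrees(np.arctan2(R[1,1],R[0,1])),R[:,0],p-.0188*R[:,0],o["wrist_force"],o["moment"],o["grip_width"])
E
```

```text
21.25 [ 0.5417 -0.0792  0.102 ] 18.02741097029145 [-0.0776  0.2478 -0.9657] [ 0.5431 -0.0838  0.1202] [ 0.1133 -0.2122  6.462 ] [ 0.0849 -0.0615 -0.0572] 0.012284366606358541
```

{"op": "send_rows", "data": {"commands": "0 0.006 0.001 0.3 0 0.08 -1; 0 0.012 0.003 0.6 0 0.16 -1; 0 0.018 0.004 0.91 0 0.244 -1; 0 0.018 0.004 0.91 0 0.244 -1"}}

```text
t: 21.75
ee_pos: [0.5447, -0.0789, 0.102]
eef_rot: [1.531, 1.305, -1.169]
wrist_force: [0.8, -0.7, 5.5]
grip_width: 0.012
```

{"op": "send_rows", "data": {"commands": "0 0.006 0.001 0.3 0 0.08 -1; 0 0.012 0.003 0.6 0 0.16 -1; 0 0.017 0.004 0.88 0 0.235 -1; 0 0.017 0.004 0.88 0 0.235 -1"}}

```text
t: 22.25
ee_pos: [0.5473, -0.0801, 0.102]
eef_rot: [1.888, 0.98, -1.444]
wrist_force: [0.6, 0.2, 6.0]
grip_width: 0.0116
```

```bash
python3 - <<'E'
from go import *
d=snap("side",13);crop(d,310,205,365,265,10,"s13.png")
p,R,o=pose(); print(o["t"],p,np.degrees(np.arctan2(R[1,1],R[0,1])),R[:,0],p-.0188*R[:,0],o["wrist_force"],o["moment"],o["grip_width"])
E
```

```text
22.3 [ 0.5473 -0.0801  0.102 ] -34.97354828599179 [ 0.1512  0.2125 -0.9654] [ 0.5444 -0.0841  0.1201] [ 0.384  -0.443   5.6858] [-0.016  -0.0397 -0.0669] 0.01187369732996193
```

View pics/s13.png

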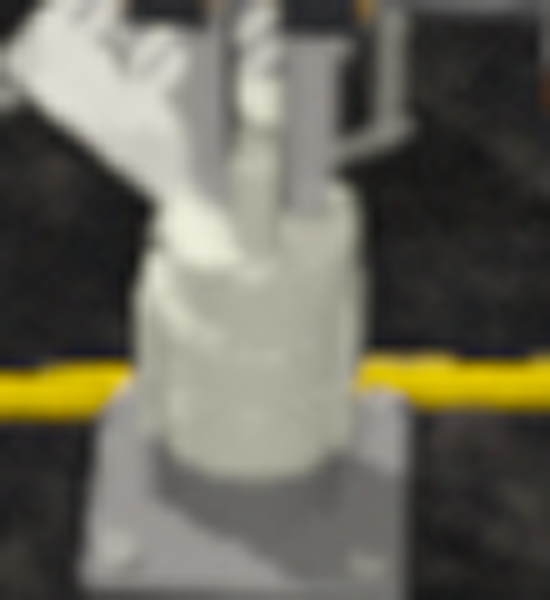

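{"op": "send_rows", "data": {"commands": "-0.007 0 -0.002 0 0 0 -1; -0.007 0 -0.002 0 0 0 -0.4; -0.007 0 -0.002 0 0 0 0; -0.007 0 -0.002 0 0 0 0; -0.007 0 -0.002 0 0 0 0; -0.15 0 0 0 0 0 0; -0.4 0 0 0 0 0 0; -0.9 0 0 0 0 0 0; -0.9 0 0 0 0 0 0"}}

```text
t: 23.42
ee_pos: [0.528, -0.1102, 0.2351]
eef_rot: [1.887, 0.977, -1.441]
wrist_force: [1.4, 0.0, 0.4]
grip_width: 0.0469
```

```bash
python3 - <<'E'
from go import *
p,R,o=pose(); print(o["t"],p,o["wrist_force"],o["grip_width"])
plan(p,R,[([.40,-.25,.32],R)])
E
```

```text
23.425 [ 0.528  -0.1102  0.2351] [1.3861 0.0318 0.3719] 0.04693944048301356
[-0.874 -0.161  1.062  0.     0.     0.   ]
```

Move the arm out of the cameras' view so I can check the tower in both.

{"op": "send_rows", "data": {"commands": "-0.4 -0.1 0.5 0 0 0 0; -0.87 -0.16 1 0 0 0 0; -0.87 -0.16 1 0 0 0 0; -0.87 -0.16 1 0 0 0 0; -0.87 -0.16 1 0 0 0 0"}}

```text
t: 24.05
ee_pos: [0.4037, -0.2412, 0.3166]
eef_rot: [1.887, 0.985, -1.449]
wrist_force: [0.3, -0.3, 0.7]
grip_width: 0.0472
```

{"op": "send_rows", "data": {"commands": "0 0.9 0.2 0 0 0 0; 0 0.9 0.2 0 0 0 0; 0 0.9 0.2 0 0 0 0; 0 0.9 0.2 0 0 0 0; 0 0.9 0.2 0 0 0 0"}}

```text
t: 24.68
ee_pos: [0.4977, -0.3404, 0.3093]
eef_rot: [1.884, 0.988, -1.447]
wrist_force: [-0.8, 0.9, 0.0]
grip_width: 0.0471
```

```bash
python3 - <<'E'
from go import *
p,R,o=pose(); print(o["t"],p,o["qpos"])
d=snap("side",14);crop(d,290,170,480,330,4,"s14.png");crop(d,310,205,365,265,10,"s14b.png")
d=snap("top",14);crop(d,270,130,470,270,4,"t14.png")
E
```

```text
24.675 [ 0.4977 -0.3404  0.3093] [-0.8879  0.2279  1.3279  0.2525  1.6603 -0.2662]
```

View pics/s14.png

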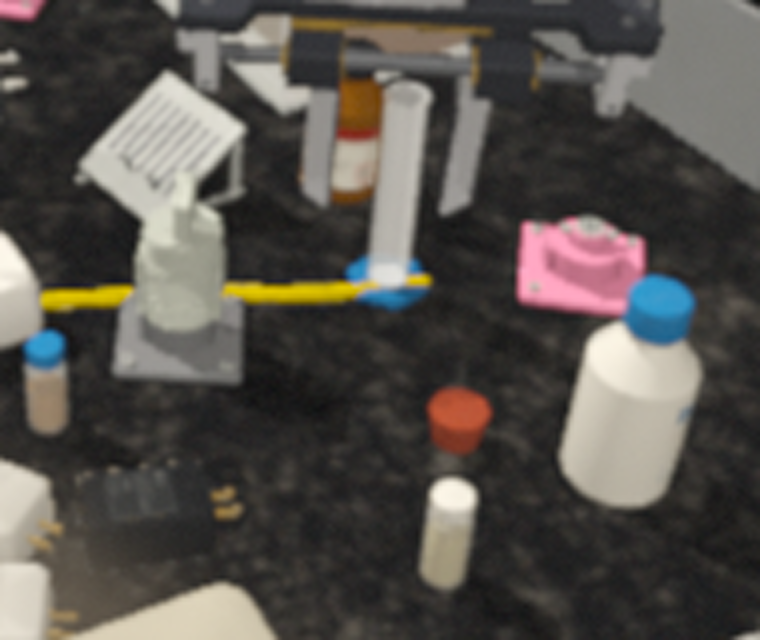

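View pics/t14.png

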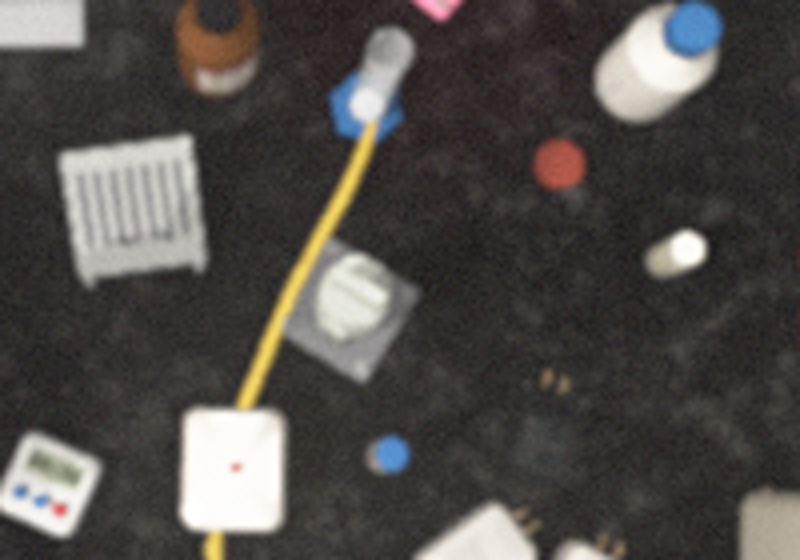

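View pics/s14b.png

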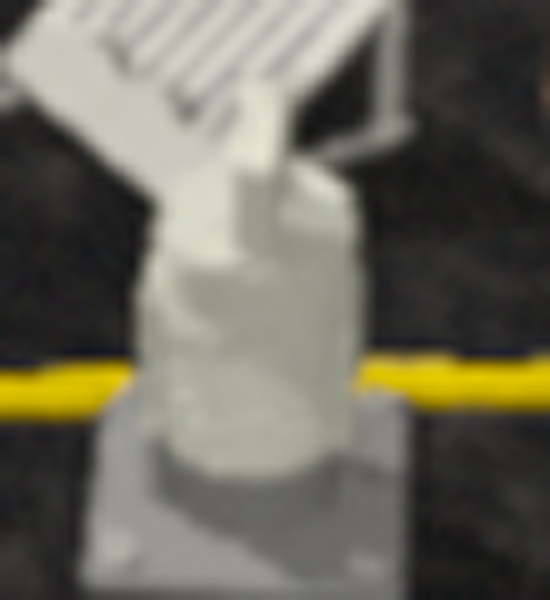

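```bash
python3 - <<'E'
from go import *
d=load("top",14);crop(d,340,183,380,233,15,"t14b.png")
for y in(-50,-35,-32): 
    a=np.radians(y+90);x=np.array([np.cos(a),np.sin(a),0]);yv=np.array([-np.sin(a),np.cos(a),0])
    P=[np.array([.5428,-.0842,.128])+s*.02*x+k*.006*yv for s,k in((1,1),(1,-1),(-1,-1),(-1,1))]
    print(y,((proj(d,P)-[340,183]+.5)*15).round(0).tolist())
P=[np.array([.5428,-.0842,z]) for z in(.03,.076,.097,.128)]; print(((proj(d,P)-[340,183]+.5)*15).round(0).tolist())
d=load("side",14)
for z in(.128,.139):
    a=np.radians(55);x=np.array([np.cos(a),np.sin(a),0]);print(z,((proj(d,[np.array([.5428,-.0842,z])+s*.02*x for s in(-1,1)])-[310,205]+.5)*10).round(0).tolist())
E
```

```text
-50 [[212.0, 223.0], [262.0, 181.0], [406.0, 346.0], [357.0, 388.0]]
-35 [[200.0, 250.0], [236.0, 196.0], [419.0, 319.0], [382.0, 373.0]]
-32 [[198.0, 256.0], [232.0, 200.0], [420.0, 313.0], [387.0, 369.0]]
[[260.0, 349.0], [282.0, 320.0], [293.0, 306.0], [309.0, 284.0]]
0.128 [[243.0, 166.0], [258.0, 73.0]]
0.139 [[244.0, 131.0], [258.0, 38.0]]
```

View pics/t14b.png

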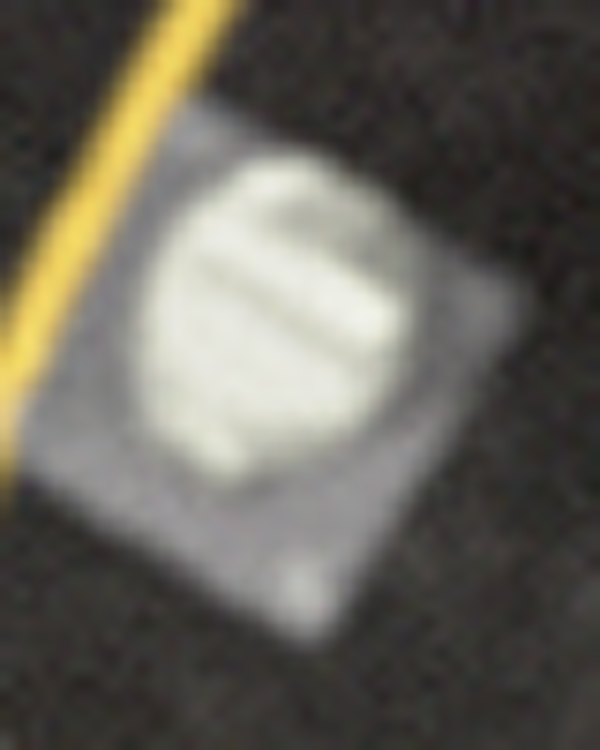

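```bash
python3 - <<'E'
from plant import r
print(r.hand_in()); print(r.get_obs()["t"])
E
```

```text
the job is handed in; nothing more can be done
None
the job is handed in; nothing more can be done
```

The tower is built and standing free, and I handed the job in at about 24.7 s of the 64 s allowed. The hand-in reports no verdict.

**Section:** I took it off the drain stand by its flat faces (the grip closed at 55 mm). I lowered it over the base spigot at the entry yaw until it touched, past the on-pins height. I then turned it about 83° clockwise and let go.

**Cap:** I gripped the wing (12 mm) with the tool leaning 15° to clear the white bottle. I first carried it with the tool straightened, which tilted the cap; the side picture showed this, and I restored the lean before setting it down. It made contact at about the height expected for fully home, and I turned it 80° clockwise and released it.

**Last checks**
- **Seating:** in the side view the section's shoulder and the wing top sit at their fully-home heights, with cap and section centred on each other to within about 1 mm.
- **Alignment:** in the top view the wing is within about 4° of the base's foot edge, and the limit is 15°. The pictures put the wing at about -30° and the arm's own reading says -35°, a small disagreement. The camera estimates of the base angle ranged from -30° to -33°.
- **Lock stop:** I did not feel the end stop on either turn, so the lock is judged from the angle and height alone.
- **Bystanders:** those visible in the final pictures show no visible shift or tilt. I compared them by eye, not by measurement.
- **Side camera:** it read about 2 mm off against the fingers, so I centred the parts by their relative positions in that view.

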